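# Square up the core plates, run the gauge rod through and show it to the reader

### The arm

A 6-joint arm with a two-finger parallel gripper is mounted at the origin on the work surface. World frame = base frame: x ahead of the robot, y to its left, z up, the work surface at z = 0. Lengths are in m, angles in rad, forces in N, time in s.
With the tool pointing down it reaches from about 0.25 to 0.775 m from the base axis. Payload 4 kg.
Tool frame: the origin (TCP) lies midway between the tips of the shut fingers; the grasp point (between the pads) lies 19 mm behind it (robot.tcp_to_grasp is the distance from the TCP to the grasp point, in m); z points along the fingers, x is the direction in which the jaws open and shut, and the axes are right-handed (so a half turn about z gives the same grasp; the last joint's range is limited). The gripper opens to 94 mm and grips with 3 to 60 N. Pads are 16 mm wide; open, the fingers measure 119 mm over their backs; the gripper's body (75 mm by 177 mm) begins 78 mm behind the grasp point.
Start: joints at [1.196, 0.087, 1.371, -0, 1.684, -0.103], TCP at [0.148, 0.53, 0.206] pointing down, gripper open.
Joint ranges: [-3.1, 3.1], [-0.76, 2.03], [0.27, 2.55], [-1.08, 4.22], [0.17, 2.65], [-2.57, 2.57]. Speed limits (rad/s): [2.79, 2.79, 3.14, 3.14, 3.14, 3.14].

### API

Orientations are given as [roll, pitch, yaw] about the fixed x, y, z axes, in that order (R = Rz(yaw) Ry(pitch) Rx(roll)).
In Python, from bench import get_obs, vision, robot gives the robot as it stands.
- The arm moves only by the tool servo_tool, never from a script. Its argument "targets" is text: rows parted by semicolons, each of 7 numbers parted by spaces: the opening, from 0 (shut) to 1 (fully open), then the shift along the tool's x, y, z as a fraction of full scale, then the turn, a rotation vector about the tool's x, y, z as a fraction of full scale. A call has 1 to 12 rows; each row is the pose to reach, as a shift and turn from the pose commanded when the call began, along the tool's axes at that moment, turning the shorter way round; what a row does not reach only later rows make up. Full scale, the value 1, is 0.25 m for a shift and pi rad for a turn. A row lasts 1/12 s, in which the tool goes at most 41.7 mm and 7.16 degrees, less where a joint would pass 70% of its speed; a pose out of reach is approached as far as the arm can. A call with a number of a shift or a turn outside -1 to 1 is refused whole. A call with a gripper value outside its range is refused whole. The fingers move at their own pace and stop on an object; the grip force is fixed at half the most. Time passes only in rows, so rows that repeat a pose let the fingers close. It gives the time, the measured TCP pose, the force and the opening at its end, in the units of the state.
- get_obs(): the state, without advancing time (a new reading comes with each control period).
- vision.snapshot(name): name is "scene" or "top" or "wrist"; returns a dict with "image" (420x560x3 uint8, red, green, blue), "mtx" (3x3 intrinsics, pixels), "world_from_camera" (4x4, takes a point from camera to world coordinates); the wrist camera has in their place "T_tool_cam" (4x4, takes a point from camera to tool coordinates, whose origin is the TCP and whose axes are the tool frame's). Camera axes: x right, y down, z forward; pixel columns grow to the right and rows downward; lengths in m; the calibration is good to about 2 mm. A picture is of the moment at which its call begins: read the wrist's pose just before it. There is no depth.
- robot.close_job(): hands the job in, once; it reports no verdict.
The state is a dict: "time": time; "joint_positions": joint angles; "qvel": joint speeds; "joint_torque": joint torques, N m; "tool_pos": TCP position; "ee_rot": TCP orientation; "wrist_force": force on the tool from outside, world axes, zero at the start; "wrist_torque": the same for the moment, N m; "width": finger opening in m.
Only numpy, scipy, OpenCV 4.12 (cv2) and the standard library are available. Lean on these libraries where they do the work, as an engineer would, in place of code of your own. Each camera call takes 0.05 s, during which the arm holds its last target.

### The job

Tap the ragged stack of four core plates home against the jig's blue back fence so that their edges are flush, then pick up the gauge rod and slide it through the guide tube into the plates' slot until the brass collar stops against the tube's mouth. Draw the rod right out again and present it to the reader: level, pointing straight at the black window, tip about 2 cm in front of the window's centre, touching nothing. Finish while holding it there, still in the gripper, with the plates still flush and the other things on the bench left where they are.

Things in the scene. Friction and masses are not known exactly. Their poses are not given: they have to be found in the camera images.
- jig: fixed stacking jig on the table: aluminium bed (top 35 above the table), blue back fence on +x and blue end stop on -y (both 57 high), steel guide tube on +y, open on -x. Origin on the table under the plates' home; z up. Fence's inner face at x = +30, end stop's at y = -44, bed's edge on the open side at x = -26, so plates at home overhang it by 4 and a fingertip can reach 20 below them there
- tube_mouth (a point): centre of the guide tube's outer mouth, 47 above the table (jig frame 0, 74, 47). Axes as the jig's: the tube is level and runs 30 mm along -y from here. Outer diameter 30, bore 16, on a pedestal 40 mm wide
- rod: loose gauge rod, 182 long, about 150 g: steel shaft 12 dia x 90 long with chamfered, banded (red, green) tip; brass collar 28 dia x 8; yellow square handle 20 x 20 x 84. Origin on the axis at the collar's front (stop) face; +x along the shaft to the tip. Handle's middle at x = -50. Starts lying level in the cradle, axis 50 above the table
- rod_tip (a point): centre of the rod's tip, 90 in front of the collar's stop face
- cradle: fixed grey cradle, base 160 x 60 x 8. Origin on the table under the middle of the rod's handle; +x along the rod to its tip. Two saddles 10 thick carry the rod at x = +100 (shaft) and x = -37 (rear of handle), with side cheeks up to 56; between them the handle is free all round, 32 clear above the base
- reader: fixed reader stand: dark base, column, white head 40 x 56 x 60 with a black round window ringed in green. Origin on the table under the head's centre. The window is on the face that looks along the body's -x; its centre is 120 above the table. Head top at 150
- reader_spot (a point): the reading spot in the air: 20 mm straight in front of the window's centre, 120 above the table. Axes as the reader's; +x points into the window
- plate0: loose steel core plate, number 0 of the stack from below, 60 (x) x 84 (y) x 6, about 150 g, slippery, U-shaped: a slot 20 wide, 64 deep on its middle line opens to +y. Origin at the centre of its outline, on its underside, 35 above the table. Home at the jig's x and yaw (y free by 2); starts 5 to 12 short of it; the stack slides at about 5 N
- plate1: loose steel core plate, number 1 of the stack from below, 60 (x) x 84 (y) x 6, about 150 g, slippery, U-shaped: a slot 20 wide, 64 deep on its middle line opens to +y. Origin at the centre of its outline, on its underside, 41 above the table. Home at the jig's x and yaw (y free by 2); starts 5 to 12 short of it; the stack slides at about 5 N
- plate2: loose steel core plate, number 2 of the stack from below, 60 (x) x 84 (y) x 6, about 150 g, slippery, U-shaped: a slot 20 wide, 64 deep on its middle line opens to +y. Origin at the centre of its outline, on its underside, 47 above the table. Home at the jig's x and yaw (y free by 2); starts 5 to 12 short of it; the stack slides at about 5 N
- plate3: loose steel core plate, number 3 of the stack from below, 60 (x) x 84 (y) x 6, about 150 g, slippery, U-shaped: a slot 20 wide, 64 deep on its middle line opens to +y. Origin at the centre of its outline, on its underside, 53 above the table. Home at the jig's x and yaw (y free by 2); starts 5 to 12 short of it; the stack slides at about 5 N
- spool_copper: bystander: full copper wire spool with black flanges, 80 dia x 72; leave it alone
- spool_tin: bystander: silver wire spool with white flanges, 72 dia x 66; leave it alone
- spool_green: bystander: small copper spool with green flanges, 44 dia x 45; leave it alone
- bottle: bystander: closed blue bottle, 50 dia x 140; leave it alone
- screwdriver: bystander: grey-handled screwdriver lying down; leave it alone
- tape_roll: bystander: pale tape roll lying flat, 72 dia x 20; leave it alone
- carton: bystander: closed cardboard carton 110 x 80 x 70; leave it alone
Not all that is in view belongs to the job. What is shaped like the plate3 but purple or red is not meant.

How it is judged:
On the way, in this order (a step that is already met when the one before it is completed fails the run):
1. the four plates are flush against the fence, the rod not yet in the tube (x of each of plate0, plate1, plate2, plate3 in the frame of jig above -0.0025 m and angle between the x axis of each of plate0, plate1, plate2, plate3 and the x axis of jig, either way round below 0.06 rad and angle between each of plate0, plate1, plate2, plate3's own z axis and vertical below 0.06 rad and y of rod_tip in the frame of tube_mouth above 0 m), for 0.2 s.
2. the rod is in the tube with its collar against the mouth, plates flush (y of rod in the frame of tube_mouth between -0.003 and 0.002 m and x of rod in the frame of tube_mouth between -0.004 and 0.004 m and z of rod in the frame of tube_mouth between -0.004 and 0.004 m and angle between the x axis of rod and the y axis of jig, either way round below 0.12 rad and x of each of plate0, plate1, plate2, plate3 in the frame of jig above -0.0025 m and angle between the x axis of each of plate0, plate1, plate2, plate3 and the x axis of jig, either way round below 0.06 rad and angle between each of plate0, plate1, plate2, plate3's own z axis and vertical below 0.06 rad), for 0.1 s.
3. the rod is drawn right out of the tube (y of rod_tip in the frame of tube_mouth above 0.003 m and contact force between the fingers and rod above 1 N), for 0.1 s.
At the end, for the whole second after the job is handed in: The gripper holds the rod still, with its tip within 12 mm of the reading spot, its axis level within 0.1 rad and in line with the reader's window within 0.2 rad, touching neither jig, cradle nor reader; all four plates are within 2.5 mm of the fence, square to it within 0.06 rad and flat (distance between rod_tip and reader_spot below 0.012 m and angle between rod's own x axis and vertical between 1.4708 and 1.6708 rad and angle between the x axis of rod and the x axis of reader, either way round below 0.2 rad and contact force between the fingers and rod above 1 N and linear speed of rod below 0.03 m/s and height (world z) of rod above 0.09 m and contact force between rod and jig below 0.1 N and contact force between rod and cradle below 0.1 N and contact force between rod and reader below 0.1 N and x of each of plate0, plate1, plate2, plate3 in the frame of jig above -0.0025 m and angle between the x axis of each of plate0, plate1, plate2, plate3 and the x axis of jig, either way round below 0.06 rad and angle between each of plate0, plate1, plate2, plate3's own z axis and vertical below 0.06 rad); the arm keeps its last pose, push and grip.
It fails at once if a bystander is shifted by more than 30 mm (distance of any of spool_copper, spool_tin, spool_green, bottle, screwdriver, tape_roll, carton from where it was at the start of the episode above 0.03 m).
It also fails if it takes over 69 s, if anything falls off the work surface, if the arm or the gripper's body presses on something with over 40 N, if the wrist force passes 120 N, or if a joint passes its speed limit or range.

## Working session

There is one attempt and no reset: what is moved stays moved. The work goes in short steps, Python scripts to look and compute and a tool call to move; the robot and the scene stay as the last step left them, time stands still between calls to the robot, and variables do not carry over. Pictures are saved under pics/ and viewed, and the job is handed in when it is done.

Besides the shell and the picture viewer there is one more tool, called by a JSON object that holds its "api" and its "payload". servo_tool: Moves the arm, as the interface text tells. Its arguments: {"type":"object","properties":{"targets":{"type":"string"}},"required":["targets"]}

```bash
ls; mkdir -p pics
cat > h.py <<'E'
import numpy as np,cv2
from scipy.spatial.transform import Rotation as R
from bench import get_obs, vision, robot
def snap(n,f=None):
    s=vision.snapshot(n)
    if f: cv2.imwrite(f,s['image'][:,:,::-1])
    return s
E
python3 - <<'E'
from h import *
import pickle
o=get_obs();print(o)
d={}
for n in ['scene','top','wrist']:
    d[n]=snap(n,f'pics/{n}0.png'); d[n]={k:v for k,v in d[n].items()}
pickle.dump((o,d),open('s0.pkl','wb'))
for n in d:print(n,[ (k,v) for k,v in d[n].items() if k!='image'])
E
```

```text
pics
{'time': 0.0, 'joint_positions': array([ 1.19590139e+00,  8.79212515e-02,  1.37222943e+00, -1.24829185e-06,
        1.68358714e+00, -1.03112472e-01]), 'qvel': array([-3.17825030e-04, -3.33121764e-04, -2.56113217e-03,  1.15916091e-03,
       -1.52341951e-04, -9.30614991e-06]), 'joint_torque': array([ 4.49739200e-04, -3.40189147e+01, -3.02421105e+01,  7.16934213e-02,
        3.30490828e-02, -1.57080931e-04]), 'tool_pos': array([0.14745943, 0.52930289, 0.20433521]), 'ee_rot': array([-3.14137309e+00,  2.13390279e-03,  1.29901396e+00]), 'wrist_force': array([ 0.71598514,  0.73881421, -0.35060766]), 'wrist_torque': array([-0.0326574 , -0.05102713, -0.03143235]), 'width': 0.093782423162851}
scene [('mtx', array([[448.96861259,   0.        , 278.91951278],
       [  0.        , 448.96861259, 211.00462033],
       [  0.        ,   0.        ,   1.        ]])), ('world_from_camera', array([[-0.05964501,  0.71233975, -0.69929576,  1.34878463],
       [ 0.99819123,  0.03727567, -0.04716773,  0.10592399],
       [-0.00753273, -0.70084421, -0.7132746 ,  0.89432085],
       [ 0.        ,  0.  
[... 304 characters left out ...]
50827,  0.03000026,  0.00912147,  0.04709443],
       [-0.01457264, -0.18685294, -0.98227981,  1.33828213],
       [ 0.        ,  0.        ,  0.        ,  1.        ]]))]
wrist [('mtx', array([[308.26774295,   0.        , 282.93968542],
       [  0.        , 308.26774295, 205.37689435],
       [  0.        ,   0.        ,   1.        ]])), ('T_tool_cam', array([[ 9.99999157e-01, -1.22444950e-03,  4.31267414e-04,
         4.41400760e-05],
       [ 1.08301806e-03,  9.70048649e-01,  2.42908307e-01,
        -7.04925593e-02],
       [-7.15779328e-04, -2.42907636e-01,  9.70049158e-01,
        -1.78436069e-01],
       [ 0.00000000e+00,  0.00000000e+00,  0.00000000e+00,
         1.00000000e+00]]))]
```

View pics/scene0.png

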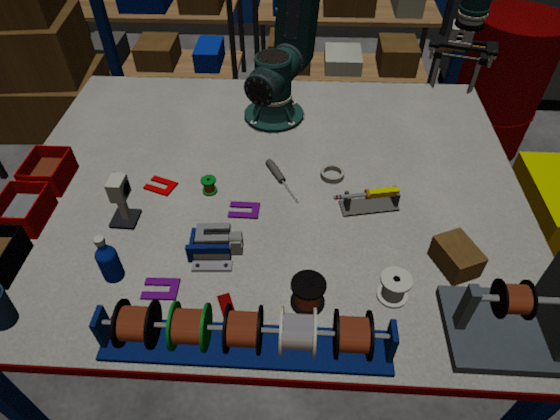

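View pics/top0.png

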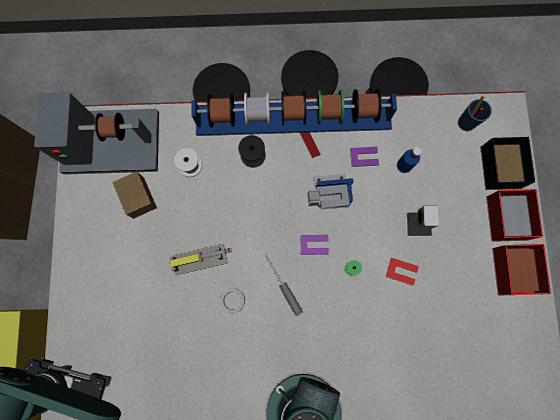

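View pics/wrist0.png

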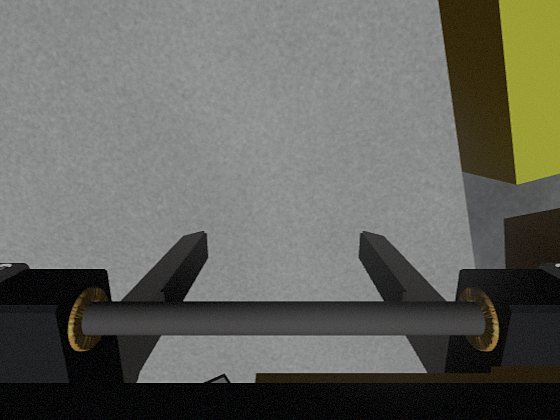

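The scene shows the jig (scene 215,245; top 331,192), the cradle with the rod (370,197; top 200,259) and the reader (122,200; top 428,217). The purple and red U plates lying flat elsewhere are decoys. Next I'll look at crops.

Run:
```python
import pickle,cv2,numpy as np
o,d=pickle.load(open('s0.pkl','rb'))
def crop(n,x,y,w,h,f,k):
    im=d[n]['image'][y:y+h,x:x+w,::-1]
    cv2.imwrite(f,cv2.resize(im,None,fx=k,fy=k,interpolation=cv2.INTER_CUBIC))
crop('top',290,160,80,60,'pics/c1.png',10)
crop('scene',170,210,90,68,'pics/c2.png',8)
crop('top',160,230,80,60,'pics/c3.png',8)
crop('scene',90,160,80,80,'pics/c4.png',7)
```

```text
(no output)
```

View pics/c1.png

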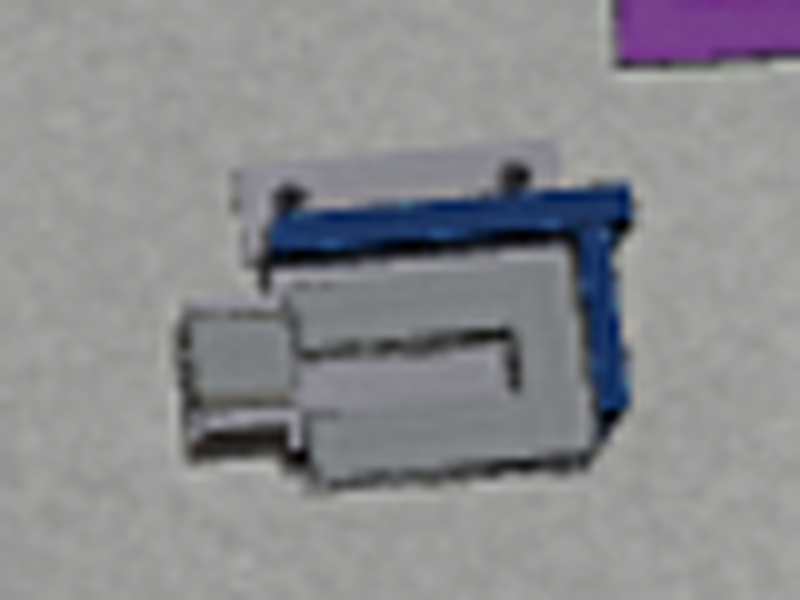

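View pics/c2.png

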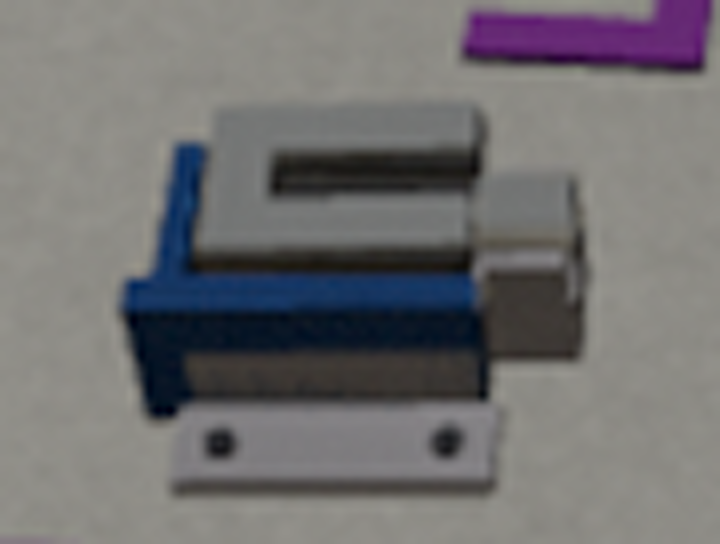

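View pics/c3.png

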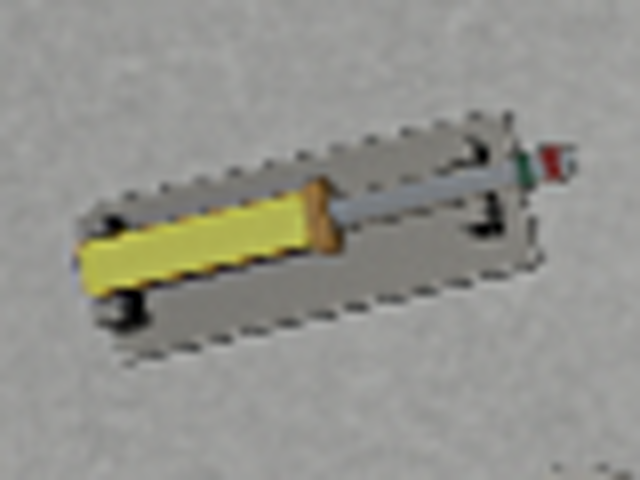

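View pics/c4.png

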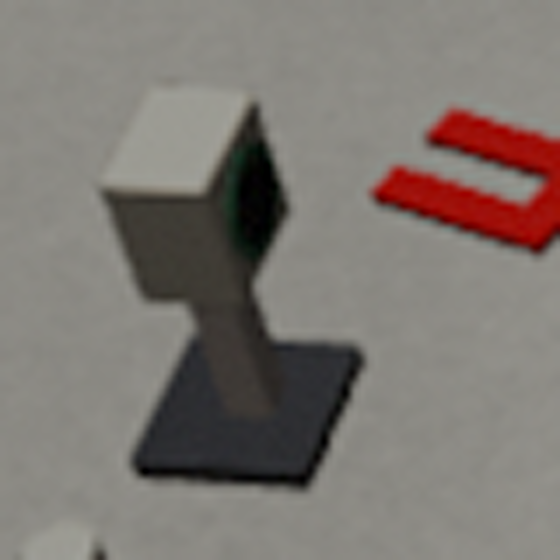

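```bash
cat >> h.py <<'E'
def ray(cam,u,v):
    K,T=cam['mtx'],cam['T'] if 'T' in cam else cam['world_from_camera']
    d=T[:3,:3]@np.linalg.inv(K)@np.array([u,v,1.]); return T[:3,3],d
def onz(cam,u,v,z):
    o,d=ray(cam,u,v); return o+d*(z-o[2])/d[2]
def proj(cam,p):
    T=np.linalg.inv(cam['T'] if 'T' in cam else cam['world_from_camera']); q=T[:3,:3]@p+T[:3,3]; q=cam['mtx']@q; return q[:2]/q[2]
def wcam(s,o):
    T=np.eye(4);T[:3,:3]=R.from_euler('xyz',o['ee_rot']).as_matrix();T[:3,3]=o['tool_pos']
    s=dict(s);s['T']=T@s['T_tool_cam'];return s
E
python3 - <<'E'
from h import *
import pickle
o,d=pickle.load(open('s0.pkl','rb'))
t,s=d['top'],d['scene']
# crops: pixel = x0 + (u+.5)/k-.5
def c(x0,y0,k,u,v): return x0+(u+.5)/k-.5,y0+(v+.5)/k-.5
P=lambda u,v,z:print((u,v),onz(t,*c(290,160,10,u,v),z).round(4))
Q=lambda u,v,z:print((u,v),onz(s,*c(170,210,8,u,v),z).round(4))
print('fence top corners .057 (top)'); P(272,225,.057);P(630,185,.057);P(270,255,.057);P(580,235,.057);P(630,405,.057);P(600,410,.057)
print('scene fence'); Q(125,285,.057);Q(480,278,.057);Q(125,310,.057);Q(480,305,.057); Q(178,145,.057);Q(205,145,.057)
print('plate3 top'); P(285,285,.059);P(575,242,.059);P(593,460,.059);P(315,487,.059)
Q(217,105,.059);Q(478,105,.059);Q(470,250,.059);Q(195,270,.059)
print('tube block'); 
im=t['image'];hsv=cv2.cvtColor(im,cv2.COLOR_RGB2HSV)
m=cv2.inRange(hsv,(22,120,80),(35,255,255));
def blob(m,x,y,w,h):
    mm=np.zeros_like(m);mm[y:y+h,x:x+w]=m[y:y+h,x:x+w];return cv2.findNonZero(mm).reshape(-1,2).astype(float)
p=blob(m,160,230,80,60)
r=cv2.minAreaRect(p.astype(np.float32));print(r)
w=np.array([onz(t,a,b,.06) for a,b in p]);cm=w.mean(0);ev=np.linalg.svd((w-cm)[:,:2])[2][0];print('handle mid',cm,ev,np.degrees(np.arctan2(ev[1],ev[0])))
m=cv2.inRange(cv2.cvtColor(s['image'],cv2.COLOR_RGB2HSV),(22,120,80),(35,255,255))
p=blob(m,330,170,75,50);w=np.array([onz(s,a,b,.055) for a,b in p]);cm=w.mean(0);print('scene handle',cm)
# tip (c3)
for u,v in[(575,162),(318,215)]: print('tip/collar',onz(t,*c(160,230,8,u,v),.05))
E
```

```text
fence top corners .057 (top)
(272, 225) [ 0.6543 -0.063   0.057 ]
(630, 185) [ 0.6632 -0.1701  0.057 ]
(270, 255) [ 0.6451 -0.062   0.057 ]
(580, 235) [ 0.6483 -0.1544  0.057 ]
(630, 405) [ 0.5961 -0.1661  0.057 ]
(600, 410) [ 0.5948 -0.1572  0.057 ]
scene fence
(125, 285) [ 0.6564 -0.1707  0.057 ]
(480, 278) [ 0.6479 -0.0629  0.057 ]
(125, 310) [ 0.6662 -0.1686  0.057 ]
(480, 305) [ 0.6585 -0.0614  0.057 ]
(178, 145) [ 0.5984 -0.1658  0.057 ]
(205, 145) [ 0.5979 -0.1573  0.057 ]
plate3 top
(285, 285) [ 0.6352 -0.0658  0.059 ]
(575, 242) [ 0.6457 -0.1525  0.059 ]
(593, 460) [ 0.5794 -0.154   0.059 ]
(315, 487) [ 0.5738 -0.0719  0.059 ]
(217, 105) [ 0.5824 -0.1561  0.059 ]
(478, 105) [ 0.5781 -0.073   0.059 ]
(470, 250) [ 0.6386 -0.0671  0.059 ]
(195, 270) [ 0.651  -0.1499  0.059 ]
tube block
((184.00001525878906, 259.9999694824219), (6.6421403884887695, 28.629915237426758), 76.75948333740234)
handle mid [0.43324784 0.33049353 0.06      ] [-0.2033903   0.97909774] 101.73528514780439
scene handle [0.43070108 0.33152771 0.055     ]
tip/collar [0.45986557 0.19432579 0.05      ]
tip/collar [0.44324588 0.28827887 0.05      ]
```

```bash
cat >> h.py <<'E'
import json,os
# commanded pose bookkeeping: file cmd.json {p, yaw} tool down
def pose(p,yaw):  # tool down, tool x at yaw(deg)
    return np.array(p,float), R.from_euler('xyz',[np.pi,0,np.radians(yaw)])
def rel(p0,r0,p1,r1):
    s=r0.inv().apply(p1-p0)/.25; t=(r0.inv()*r1).as_rotvec()/np.pi
    return np.r_[s,t].round(4)
def after(p0,r0,v):
    v=np.array(v,float); return p0+r0.apply(v[:3]*.25), r0*R.from_rotvec(v[3:]*np.pi)
def load():
    j=json.load(open('cmd.json'));return np.array(j['p']),R.from_quat(j['q'])
def save(p,r): json.dump({'p':list(p),'q':list(r.as_quat())},open('cmd.json','w'))
def go(v):   # log a move made; v= 6 numbers of last row
    p,r=after(*load(),v);save(p,r);print('cmd',p.round(4),r.as_euler('xyz',True).round(2));o=get_obs();print('meas',o['time'],o['tool_pos'].round(4),np.degrees(o['ee_rot']).round(2),'F',o['wrist_force'].round(2),o['width'])
def plan(*tg):
    p0,r0=load()
    for p,y in tg: print(rel(p0,r0,*pose(p,y)))
E
python3 - <<'E'
from h import *
save(np.array([.148,.53,.206]),R.from_euler('xyz',[-np.pi,0,1.299]))
plan(([.38,.33,.22],94.5))
E
```

```text
[-0.5215  1.1087 -0.056  -0.     -0.     -0.1115]
```

{"api": "servo_tool", "payload": {"targets": "1 -0.47 1 -0.05 0 0 -0.1115;1 -0.47 1 -0.05 0 0 -0.1115;1 -0.47 1 -0.05 0 0 -0.1115;1 -0.47 1 -0.05 0 0 -0.1115;1 -0.47 1 -0.05 0 0 -0.1115;1 -0.47 1 -0.05 0 0 -0.1115;1 -0.47 1 -0.05 0 0 -0.1115;1 -0.47 1 -0.05 0 0 -0.1115;1 -0.47 1 -0.05 0 0 -0.1115"}}

```text
time: 0.9
tool_pos: [0.358, 0.3482, 0.2176]
ee_rot: [-3.141, -0.0, 1.645]
wrist_force: [0.2, -0.2, -0.2]
width: 0.0938
```

Run:
```python
from h import *
import pickle
go([-.47,1,-.05,0,0,-.1115])
o=get_obs();s=snap('wrist','pics/w1.png');pickle.dump((o,s),open('w1.pkl','wb'))
plan(([.56,-.1,.2],94.5))
```

```text
cmd [0.3573 0.3497 0.2185] [-180.     0.    94.5]
meas 0.9 [0.358  0.3482 0.2176] [-179.95   -0.     94.25] F [ 0.15 -0.15 -0.17] 0.09380987440952415
[-1.8568  0.6673  0.074  -0.     -0.     -0.    ]
```

View pics/w1.png

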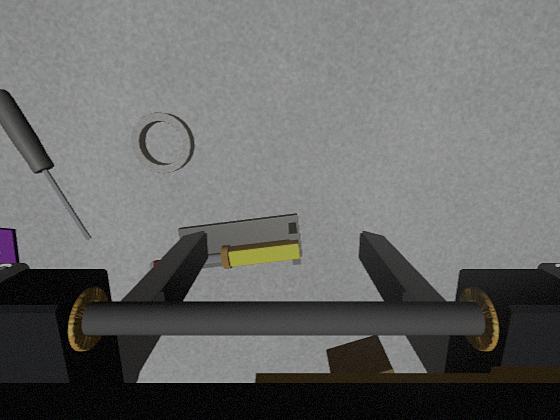

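The wrist picture shows the rod in the cradle (handle at about 262,254), with its tip to the left. Next, over the jig.

{"api": "servo_tool", "payload": {"targets": "1 -1 0.6 0.07 0 0 0;1 -1 0.6 0.07 0 0 0;1 -1 0.6 0.07 0 0 0;1 -1 0.6 0.07 0 0 0;1 -1 0.6 0.07 0 0 0;1 -1 0.6 0.07 0 0 0;1 -1 0.6 0.07 0 0 0;1 -1 0.6 0.07 0 0 0"}}

```text
time: 1.62
tool_pos: [0.5283, 0.1081, 0.1988]
ee_rot: [-3.141, 0.003, 1.645]
wrist_force: [-0.8, -0.0, -0.1]
width: 0.094
```

{"api": "servo_tool", "payload": {"targets": "1 -0.9 0.36 0 0 0 0;1 -0.9 0.36 0 0 0 0;1 -0.9 0.36 0 0 0 0;1 -0.9 0.36 0 0 0 0;1 -0.9 0.36 0 0 0 0;1 -0.9 0.36 0 0 0 0;1 -0.9 0.36 0 0 0 0;1 -0.9 0.36 0 0 0 0;1 -0.9 0.36 0 0 0 0"}}

```text
time: 2.37
tool_pos: [0.6334, -0.1028, 0.2]
ee_rot: [-3.141, -0.002, 1.652]
wrist_force: [-0.3, 0.3, -0.0]
width: 0.0936
```

Run:
```python
from h import *
import pickle
go([-1,.6,.07,0,0,0])
go([-.9,.36,0,0,0,0])
o=get_obs();s=snap('wrist','pics/w2.png');pickle.dump((o,s),open('w2.pkl','wb'))
```

```text
cmd [0.5264 0.1122 0.201 ] [-180.     0.    94.5]
meas 2.3667 [ 0.6334 -0.1028  0.2   ] [-1.7995e+02 -9.0000e-02  9.4630e+01] F [-0.25  0.29 -0.01] 0.09357140096766632
cmd [ 0.6338 -0.105   0.201 ] [-180.     0.    94.5]
meas 2.3667 [ 0.6334 -0.1028  0.2   ] [-1.7995e+02 -9.0000e-02  9.4630e+01] F [-0.25  0.29 -0.01] 0.09357140096766632
```

View pics/w2.png

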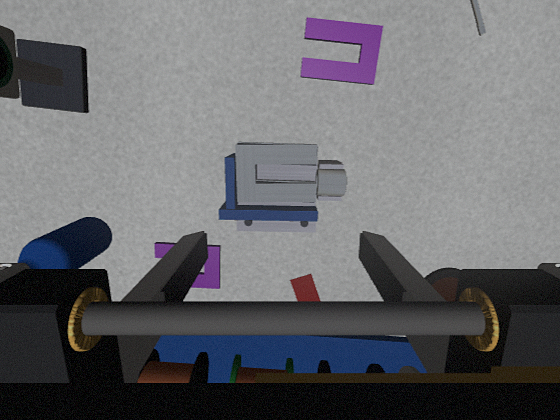

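Run:
```python
import pickle,cv2
o,s=pickle.load(open('w2.pkl','rb'))
im=s['image'][130:245,210:360,::-1]
cv2.imwrite('pics/c5.png',cv2.resize(im,None,fx=5,fy=5,interpolation=cv2.INTER_CUBIC))
cv2.imwrite('pics/c6.png',cv2.resize(s['image'][20:120,0:100,::-1],None,fx=6,fy=6,interpolation=cv2.INTER_CUBIC))
```

```text
(no output)
```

View pics/c5.png

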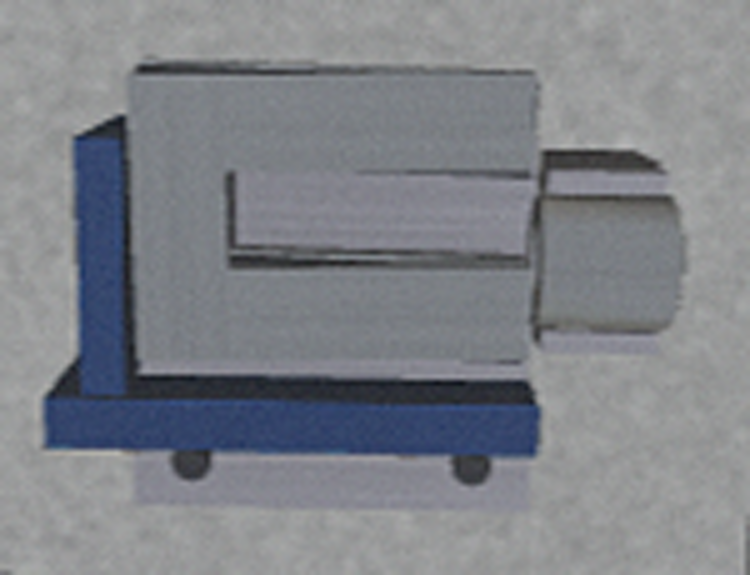

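View pics/c6.png

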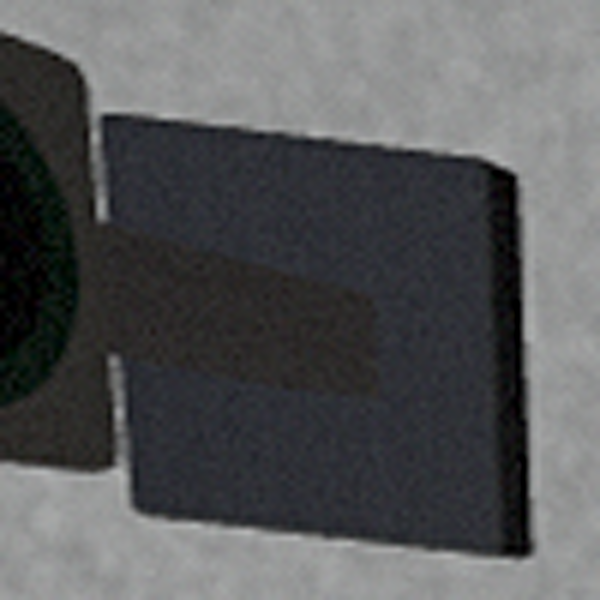

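Run:
```python
from h import *
import pickle
o,s=pickle.load(open('w2.pkl','rb'));w=wcam(s,o)
f=lambda u,v,z:onz(w,210+(u+.5)/5-.5,130+(v+.5)/5-.5,z)
a,b=f(45,398,.057),f(540,405,.057);a2,b2=f(45,448,.057),f(538,455,.057)
print('fence in',a,b,'out',a2,b2)
for q in((a,b),(a2,b2)):
    d=(q[1]-q[0])[:2];print(np.hypot(*d),np.degrees(np.arctan2(d[1],d[0]))-90)
c,d=f(122,135,.057),f(127,393,.057);print('stop inner',c,d)
yaw=np.radians(np.mean([np.degrees(np.arctan2(*((q[1]-q[0])[:2][::-1])))-90 for q in((a,b),(a2,b2))]))
X=np.array([np.cos(yaw),np.sin(yaw)]);Y=np.array([-X[1],X[0]])
fx=((a+b)/2)[:2]@X; sy=((c+d)/2)[:2]@Y
org=X*(fx-.03)+Y*(sy+.044);print('yaw',np.degrees(yaw),'org',org)
J=lambda p:((p[:2]-org)@X,(p[:2]-org)@Y)
for n,u,v,z in[('tube top edge -x',610,196,.047),('tube +x',610,333,.047),('mouth',684,262,.05),('tube back',543,262,.05),('pl3',130,72,.059),('pl3',537,73,.059),('pl3',525,362,.059),('pl3',133,373,.059),('slot end',230,218,.059),('slot t',525,178,.059),('slot b',525,268,.059),('fence end',540,430,.057)]:
    print(n,np.round(J(f(u,v,z)),4))
# plates sides at deepest
t=pickle.load(open('s0.pkl','rb'))[1]
g=lambda cam,x0,y0,k,u,v:(x0+(u+.5)/k-.5,y0+(v+.5)/k-.5)
```

```text
fence in [ 0.65299465 -0.17026576  0.057     ] [ 0.64611225 -0.0636939   0.057     ] out [ 0.66423949 -0.16993712  0.057     ] [ 0.65735642 -0.06292458  0.057     ]
0.10679386304444108 3.6950201197355454
0.10723367636153487 3.6802069705281184
stop inner [ 0.59546672 -0.15604667  0.057     ] [ 0.65048439 -0.15269694  0.057     ]
yaw 3.6876135451318324 org [ 0.61907564 -0.11053186]
tube top edge -x [-0.0141  0.0593]
tube +x [0.016  0.0609]
mouth [-0.0005  0.0756]
tube back [-0.0001  0.0451]
pl3 [-0.0394 -0.0417]
pl3 [-0.0405  0.0412]
pl3 [0.02   0.0412]
pl3 [ 0.0237 -0.0424]
slot end [-0.0099 -0.0215]
slot t [-0.0191  0.0396]
slot b [-0.0003  0.0403]
fence end [0.0356 0.0452]
```

```bash
cat >> h.py <<'E'
ORG=np.array([.6200,-.1095]);YAW=3.65
def jw(x,y,z):
    a=np.radians(YAW);return [ORG[0]+x*np.cos(a)-y*np.sin(a),ORG[1]+x*np.sin(a)+y*np.cos(a),z]
E
python3 - <<'E'
from h import *
print(jw(-.062,0,.1)); plan((jw(-.062,0,.18),93.65),(jw(-.062,0,.022),93.65))
E
```

```text
[np.float64(0.5581257636923248), np.float64(-0.11344700916416), 0.1]
[-0.0099 -0.3043  0.084  -0.     -0.      0.0047]
[-0.0099 -0.3043  0.716  -0.     -0.      0.0047]
```

{"api": "servo_tool", "payload": {"targets": "0.6 -0.01 -0.304 0.06 0 0 0.0047;0.6 -0.01 -0.304 0.06 0 0 0.0047;0.6 -0.01 -0.304 0.2 0 0 0.0047;0.6 -0.01 -0.304 0.36 0 0 0.0047;0.6 -0.01 -0.304 0.5 0 0 0.0047;0.6 -0.01 -0.304 0.62 0 0 0.0047;0.6 -0.01 -0.304 0.7 0 0 0.0047;0.6 -0.01 -0.304 0.712 0 0 0.0047;0.6 -0.01 -0.304 0.712 0 0 0.0047"}}

```text
time: 3.17
tool_pos: [0.5566, -0.1115, 0.0215]
ee_rot: [-3.139, -0.001, 1.637]
wrist_force: [0.7, -0.0, -0.3]
width: 0.0564
```

Run:
```python
from h import *
go([-.01,-.304,.712,0,0,.0047])
snap('scene','pics/s1.png')
im=cv2.imread('pics/s1.png')[180:290,140:290];cv2.imwrite('pics/s1c.png',cv2.resize(im,None,fx=5,fy=5,interpolation=cv2.INTER_CUBIC))
plan((jw(-.038,0,.0225),93.65))
```

```text
cmd [ 0.5582 -0.1135  0.023 ] [-180.      0.     93.65]
meas 3.1667 [ 0.5566 -0.1115  0.0215] [-1.7985e+02 -8.0000e-02  9.3790e+01] F [ 0.66 -0.04 -0.25] 0.0563692582897658
[ 0.0001  0.0957  0.002  -0.     -0.      0.    ]
```

View pics/s1c.png

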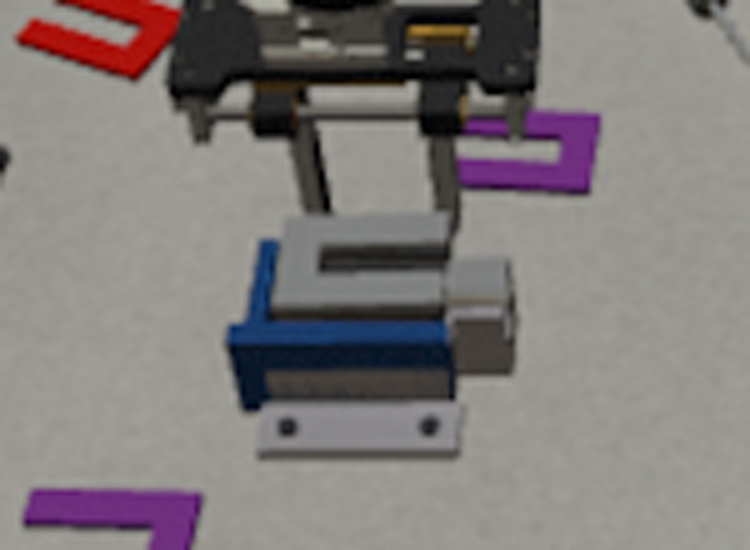

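The fingers are down beside the stack, on its open side. I'll push slowly.

{"api": "servo_tool", "payload": {"targets": "0.6 0 0.02 0 0 0 0;0.6 0 0.03 0 0 0 0;0.6 0 0.04 0 0 0 0;0.6 0 0.05 0 0 0 0;0.6 0 0.06 0 0 0 0;0.6 0 0.068 0 0 0 0;0.6 0 0.074 0 0 0 0;0.6 0 0.08 0 0 0 0;0.6 0 0.086 0 0 0 0;0.6 0 0.09 0 0 0 0;0.6 0 0.09 0 0 0 0"}}

```text
time: 4.13
tool_pos: [0.5798, -0.1122, 0.0222]
ee_rot: [-3.14, -0.0, 1.634]
wrist_force: [-2.7, 0.1, 1.2]
width: 0.0563
```

Run:
```python
from h import *
go([0,.09,0,0,0,0])
```

```text
cmd [ 0.5807 -0.112   0.023 ] [-180.      0.     93.65]
meas 4.1333 [ 0.5798 -0.1122  0.0222] [-1.7991e+02 -1.0000e-02  9.3640e+01] F [-2.73  0.08  1.16] 0.05634847359882853
```

{"api": "servo_tool", "payload": {"targets": "0.6 0 0.004 0 0 0 0;0.6 0 0.008 0 0 0 0;0.6 0 0.012 0 0 0 0;0.6 0 0.012 0 0 0 0"}}

```text
time: 4.47
tool_pos: [0.5796, -0.1122, 0.0217]
ee_rot: [-3.133, -0.001, 1.634]
wrist_force: [-10.9, -0.4, 4.7]
width: 0.0565
```

Run:
```python
from h import *
go([0,.012,0,0,0,0])
```

```text
cmd [ 0.5837 -0.1118  0.023 ] [-180.      0.     93.65]
meas 4.4667 [ 0.5796 -0.1122  0.0217] [-1.795e+02 -4.000e-02  9.362e+01] F [-10.92  -0.36   4.69] 0.056460714142137866
```

{"api": "servo_tool", "payload": {"targets": "0.6 0 0.006 0 0 0 0;0.6 0 0.012 0 0 0 0;0.6 0 0.012 0 0 0 0"}}

```text
time: 4.72
tool_pos: [0.5794, -0.1121, 0.0211]
ee_rot: [-3.126, -0.001, 1.634]
wrist_force: [-17.5, -0.9, 8.4]
width: 0.0562
```

Run:
```python
from h import *
go([0,.012,0,0,0,0])
plan((jw(-.06,0,.0225),93.65),(jw(-.06,0,.12),93.65),(jw(0.01,0.0,.2),93.65))
```

```text
cmd [ 0.5867 -0.1117  0.023 ] [-180.      0.     93.65]
meas 4.7167 [ 0.5794 -0.1121  0.0211] [-1.7908e+02 -7.0000e-02  9.3610e+01] F [-17.54  -0.9    8.37] 0.056188984004160315
[ 1.000e-04 -1.063e-01  2.000e-03 -0.000e+00 -0.000e+00  0.000e+00]
[ 1.000e-04 -1.063e-01 -3.880e-01 -0.000e+00 -0.000e+00  0.000e+00]
[ 1.000e-04  1.737e-01 -7.080e-01 -0.000e+00 -0.000e+00  0.000e+00]
```

{"api": "servo_tool", "payload": {"targets": "0.6 0 -0.03 0 0 0 0;0.6 0 -0.1 0 0 0 0;0.6 0 -0.1 -0.2 0 0 0;0.6 0 -0.1 -0.36 0 0 0;0.6 0 0 -0.5 0 0 0;0.6 0 0.15 -0.62 0 0 0;0.6 0 0.17 -0.7 0 0 0;0.6 0 0.17 -0.7 0 0 0;0.6 0 0.17 -0.7 0 0 0"}}

```text
time: 5.47
tool_pos: [0.6309, -0.1092, 0.1998]
ee_rot: [3.136, 0.001, 1.635]
wrist_force: [-0.6, -0.2, 0.8]
width: 0.0561
```

Run:
```python
from h import *
import pickle
go([0,.17,-.7,0,0,0])
o=get_obs();s=snap('wrist','pics/w3.png');pickle.dump((o,s),open('w3.pkl','wb'))
cv2.imwrite('pics/c7.png',cv2.resize(s['image'][120:235,210:360,::-1],None,fx=5,fy=5,interpolation=cv2.INTER_CUBIC))
```

```text
cmd [ 0.6291 -0.109   0.198 ] [-180.      0.     93.65]
meas 5.4667 [ 0.6309 -0.1092  0.1998] [1.7966e+02 8.0000e-02 9.3700e+01] F [-0.56 -0.18  0.8 ] 0.05609149966192351
```

View pics/c7.png

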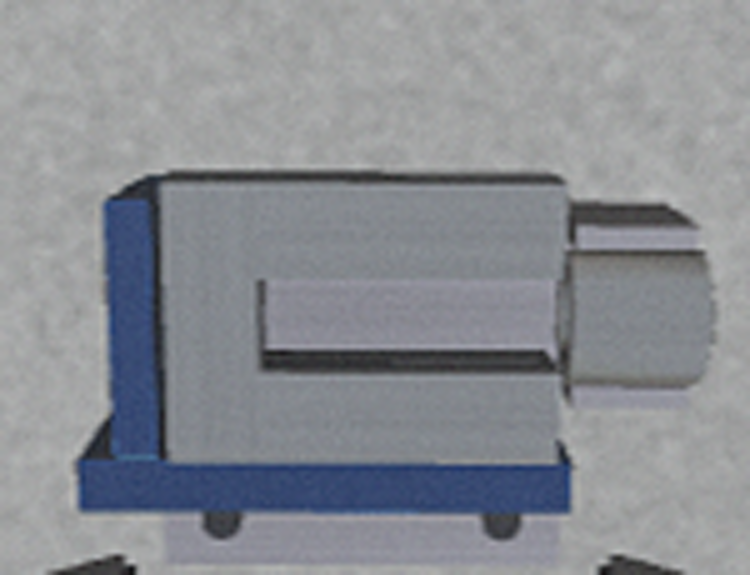

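View pics/w3.png

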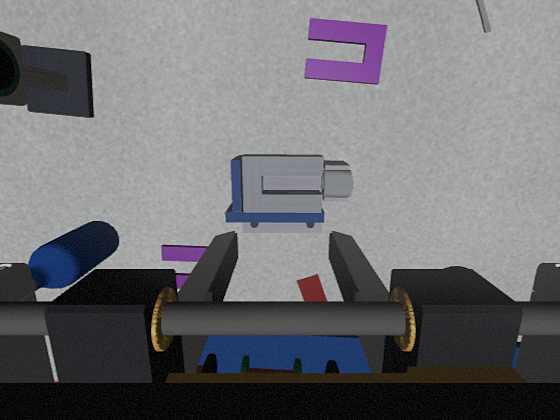

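The stack is flush: plate 3's edge meets the fence along its whole length, and the slot walls are straight and unbroken. Next I'll measure the reader and re-measure the jig and tube.

Run:
```python
from h import *
import pickle
o,d=pickle.load(open('s0.pkl','rb'))
cv2.imwrite('pics/c8.png',cv2.resize(d['top']['image'][190:250,390:455,::-1],None,fx=10,fy=10,interpolation=cv2.INTER_CUBIC))
o,s=pickle.load(open('w3.pkl','rb'));w=wcam(s,o)
f=lambda u,v,z:onz(w,210+(u+.5)/5-.5,120+(v+.5)/5-.5,z)
a,b=f(80,460,.057),f(570,466,.057);e=(b-a);print('yaw',np.degrees(np.arctan2(e[1],e[0]))-90,np.hypot(*e[:2]))
a2,b2=f(80,510,.057),f(570,513,.057);e=(b2-a2);print('yaw',np.degrees(np.arctan2(e[1],e[0]))-90)
A=np.radians(YAW);X=np.array([np.cos(A),np.sin(A)]);Y=np.array([-X[1],X[0]])
J=lambda u,v,z:np.round([(f(u,v,z)[:2]-ORG)@X,(f(u,v,z)[:2]-ORG)@Y],4)
for n,u,v,z in[('fence in x30',300,463,.057),('stop in y-44',157,320,.057),('tube-x -15',640,251,.047),('tube+x 15',640,386,.047),('mouth y74',714,318,.05),('tube back 44',570,318,.05),('slot',410,280,.059),('slot',410,372,.059),('plate edge -30',370,182,.059)]:print(n,J(u,v,z))
```

```text
yaw 2.9185220223767487 0.10592079101061581
yaw 3.2812857840852985
fence in x30 [ 0.0294 -0.0147]
stop in y-44 [-0.0019 -0.0446]
tube-x -15 [-0.0152  0.0585]
tube+x 15 [0.0146 0.0598]
mouth y74 [-0.0011  0.0746]
tube back 44 [-0.0011  0.0435]
slot [-0.0108  0.0087]
slot [0.0088 0.0089]
plate edge -30 [-0.031   0.0004]
```

View pics/c8.png

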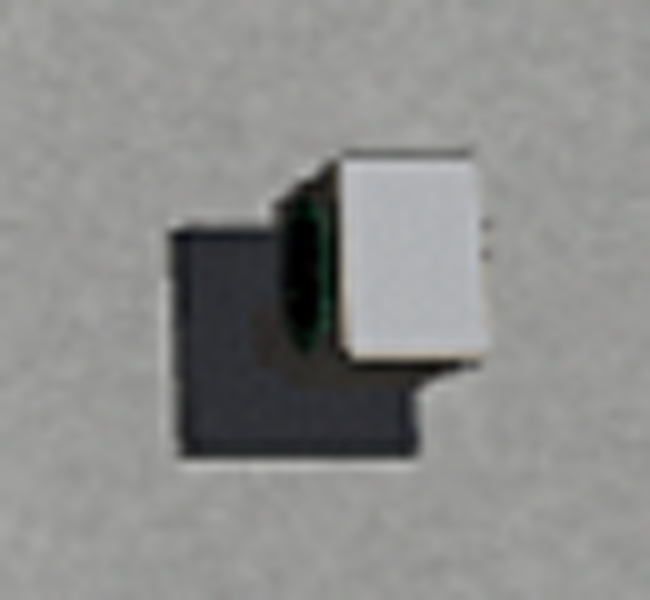

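```bash
sed -i 's/ORG=np.array(\[.6200,-.1095\]);YAW=3.65/ORG=np.array([.6197,-.1093]);YAW=3.5/' h.py
python3 - <<'E'
from h import *
import pickle
o,d=pickle.load(open('s0.pkl','rb'));t,s=d['top'],d['scene']
f=lambda u,v,z:onz(t,390+(u+.5)/10-.5,190+(v+.5)/10-.5,z)
g=lambda u,v,z:onz(s,90+(u+.5)/7-.5,160+(v+.5)/7-.5,z)
def rep(n,P):
    fl,fr,br,bl=P  # front two, back two
    c=np.mean(P,0);fd=(fl+fr)/2-(bl+br)/2;print(n,'c',c,'depth',np.hypot(*fd[:2]),'w',np.linalg.norm(fl-fr),'front dir deg',np.degrees(np.arctan2(fd[1],fd[0])),'edge dir',np.degrees(np.arctan2(*(fl-fr)[:2][::-1]))) 
rep('top',[f(338,160,.15),f(350,358,.15),f(490,355,.15),f(475,157,.15)])
# scene crop: top face corners near(205,193),(103,188) far (153,87),(252,97)
rep('scene',[g(205,193,.15),g(252,97,.15),g(153,87,.15),g(103,188,.15)])
# base
P=[f(172,232,.01),f(412,455,.01),f(183,455,.01)];print(np.round(P,4), (P[0]+P[1])/2)
# window by two rays: scene (257,200) top (307,278)
o1,d1=ray(t,390+307.5/10-.5,190+278.5/10-.5);o2,d2=ray(s,90+(257.5)/7-.5,160+200.5/7-.5)
A=np.c_[d1,-d2];k=np.linalg.lstsq(A,o2-o1,rcond=None)[0];print(o1+d1*k[0],o2+d2*k[1])
# rod from wrist w1
o,s1=pickle.load(open('w1.pkl','rb'));w=wcam(s1,o)
hsv=cv2.cvtColor(s1['image'],cv2.COLOR_RGB2HSV);m=cv2.inRange(hsv,(24,120,60),(35,255,255));m[:,:200]=0;m[:200]=0;m[280:]=0;m[:,320:]=0
p=cv2.findNonZero(m).reshape(-1,2);r=cv2.minAreaRect(p.astype(np.float32));print(r)
q=np.array([onz(w,a,b,.058) for a,b in cv2.boxPoints(r)]);print(q.round(4),q.mean(0))
cv2.imwrite('pics/c9.png',cv2.resize(s1['image'][205:280,145:310,::-1],None,fx=4.8,fy=4.8,interpolation=cv2.INTER_CUBIC))
E
```

```text
top c [ 0.52687418 -0.36025144  0.15      ] depth 0.03748919928930801 w 0.05472846684999057 front dir deg 89.51924204369328 edge dir -1.7357469087915354
scene c [ 0.53048725 -0.35990607  0.15      ] depth 0.03742240586980321 w 0.05171422720110579 front dir deg 86.66149889887284 edge dir -1.239491693313251
[[ 0.5617 -0.336   0.01  ]
 [ 0.4913 -0.4023  0.01  ]
 [ 0.4933 -0.3337  0.01  ]] [ 0.52650167 -0.36913339  0.01      ]
[ 0.52733014 -0.34084144  0.11920666] [ 0.52719891 -0.34021215  0.11898362]
((263.34808349609375, 252.45904541015625), (19.57090950012207, 70.80579376220703), 83.2901611328125)
[[0.4268 0.288  0.058 ]
 [0.4106 0.3692 0.058 ]
 [0.4346 0.3739 0.058 ]
 [0.4513 0.2914 0.058 ]] [0.43081441 0.33064439 0.058     ]
```

View pics/c9.png

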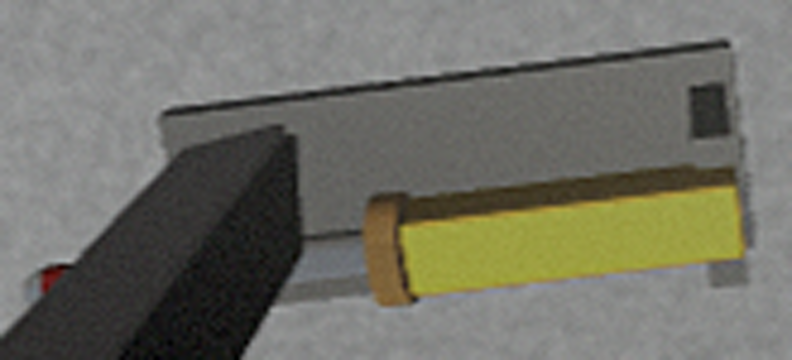

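Run:
```python
from h import *
import pickle
o,s1=pickle.load(open('w1.pkl','rb'));w=wcam(s1,o)
f=lambda u,v:onz(w,145+(u+.5)/4.8-.5,205+(v+.5)/4.8-.5,.06)
P=np.array([f(400,222),f(413,297),f(743,258),f(737,185)]);print(P.round(4),P.mean(0));e=P[:2].mean(0)-P[2:].mean(0);print(np.degrees(np.arctan2(e[1],e[0])),np.hypot(*e[:2]))
plan(([.52,.12,.22],50),([.432,.331,.22],11.4))
```

```text
[[0.4308 0.2895 0.06  ]
 [0.4504 0.2933 0.06  ]
 [0.4342 0.3735 0.06  ]
 [0.4154 0.3704 0.06  ]] [0.43269    0.33168057 0.06      ]
-78.85852325440035 0.0820829277553309
[ 0.9417 -0.3771 -0.088  -0.     -0.      0.2425]
[ 1.8064 -0.6746 -0.088  -0.     -0.      0.457 ]
```

{"api": "servo_tool", "payload": {"targets": "0.6 0.94 -0.37 -0.08 0 0 0.24;0.6 0.94 -0.37 -0.08 0 0 0.24;0.6 0.94 -0.37 -0.08 0 0 0.24;0.6 0.94 -0.37 -0.08 0 0 0.24;0.6 0.94 -0.37 -0.08 0 0 0.24;0.6 0.94 -0.37 -0.08 0 0 0.24;0.6 0.94 -0.37 -0.08 0 0 0.24"}}

```text
time: 6.1
tool_pos: [0.5177, 0.1237, 0.2159]
ee_rot: [-3.137, 0.0, 0.881]
wrist_force: [0.7, -1.2, -0.1]
width: 0.0565
```

Run:
```python
from h import *
go([.94,-.37,-.08,0,0,.24])
plan(([.4327,.3317,.2],11.1))
```

```text
cmd [0.5218 0.1197 0.218 ] [-180.      0.     50.45]
meas 6.1 [0.5177 0.1237 0.2159] [-1.7976e+02  2.0000e-02  5.0470e+01] F [ 0.7  -1.25 -0.05] 0.05650173164652027
[ 0.427  -0.8148  0.072  -0.      0.      0.2186]
```

{"api": "servo_tool", "payload": {"targets": "0.6 0.427 -0.815 0.072 0 0 0.2186;0.6 0.427 -0.815 0.072 0 0 0.2186;0.6 0.427 -0.815 0.072 0 0 0.2186;0.6 0.427 -0.815 0.072 0 0 0.2186;0.6 0.427 -0.815 0.072 0 0 0.2186;0.6 0.427 -0.815 0.072 0 0 0.2186;0.6 0.427 -0.815 0.072 0 0 0.2186;0.6 0.427 -0.815 0.072 0 0 0.2186;0.6 0.427 -0.815 0.072 0 0 0.2186"}}

```text
time: 6.85
tool_pos: [0.4315, 0.3306, 0.1977]
ee_rot: [3.14, 0.003, 0.195]
wrist_force: [1.1, 0.2, -0.2]
width: 0.0562
```

Run:
```python
from h import *
import pickle
go([.427,-.815,.072,0,0,.2186])
o=get_obs();s=snap('wrist','pics/w4.png');pickle.dump((o,s),open('w4.pkl','wb'))
```

```text
cmd [0.4327 0.3317 0.2   ] [-180.     0.    11.1]
meas 6.85 [0.4315 0.3306 0.1977] [1.799e+02 1.400e-01 1.120e+01] F [ 1.14  0.16 -0.24] 0.05623617433202839
```

View pics/w4.png

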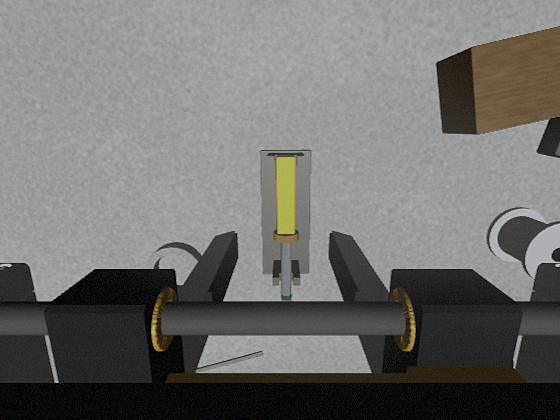

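Run:
```python
from h import *
import pickle
o,s1=pickle.load(open('w4.pkl','rb'));w=wcam(s1,o)
hsv=cv2.cvtColor(s1['image'],cv2.COLOR_RGB2HSV);m=cv2.inRange(hsv,(24,120,60),(35,255,255));m[:,:250]=0;m[:,320:]=0;m[:140]=0;m[260:]=0
ys,xs=np.nonzero(m)
rows=[y for y in range(160,230)];C=np.array([onz(w,xs[ys==y].mean(),y,.06) for y in rows])
e=np.polyfit(C[:,1],C[:,0],1);print('dir deg',np.degrees(np.arctan2(-1,-e[0])))
mid=(onz(w,286,ys.min()-.5,.06)+onz(w,286,ys.max()+.5,.06))/2;print(ys.min(),ys.max(),mid,'x on axis',np.polyval(e,mid[1]),'len',np.linalg.norm(onz(w,286,ys.min()-.5,.06)-onz(w,286,ys.max()+.5,.06)))
print('width',[np.ptp(xs[ys==y])+1 for y in(170,200,220)])
```

```text
dir deg -78.61359971384135
157 233 [0.43388246 0.33222984 0.06      ] x on axis 0.4333133673209514 len 0.08261927319500097
width [np.int64(18), np.int64(18), np.int64(18)]
```

Run:
```python
from h import *
plan(([.4333,.332,.032],11.4))
```

```text
[ 2.70e-03 -6.00e-04  6.72e-01 -0.00e+00  0.00e+00 -1.60e-03]
```

{"api": "servo_tool", "payload": {"targets": "0.6 0.0027 0 0.15 0 0 -0.0016;0.6 0.0027 0 0.3 0 0 -0.0016;0.6 0.0027 0 0.45 0 0 -0.0016;0.6 0.0027 0 0.58 0 0 -0.0016;0.6 0.0027 0 0.65 0 0 -0.0016;0.6 0.0027 0 0.672 0 0 -0.0016;0.6 0.0027 0 0.672 0 0 -0.0016;0.6 0.0027 0 0.672 0 0 -0.0016"}}

```text
time: 7.57
tool_pos: [0.4343, 0.3312, 0.0326]
ee_rot: [-3.141, -0.002, 0.197]
wrist_force: [0.8, 0.4, 0.5]
width: 0.0564
```

{"api": "servo_tool", "payload": {"targets": "0 0 0 0 0 0 0;0 0 0 0 0 0 0;0 0 0 0 0 0 0;0 0 0 0 0 0 0;0 0 0 0 0 0 0;0 0 0 0 0 0 0"}}

```text
time: 8.07
tool_pos: [0.4332, 0.3319, 0.0318]
ee_rot: [-3.141, -0.001, 0.199]
wrist_force: [0.5, 0.7, 0.4]
width: 0.02
```

Run:
```python
from h import *
go([.0027,0,.672,0,0,-.0016])
```

```text
cmd [0.4333 0.3319 0.032 ] [-180.      0.     11.39]
meas 8.0667 [0.4332 0.3319 0.0318] [-1.7998e+02 -4.0000e-02  1.1410e+01] F [0.47 0.73 0.4 ] 0.02001335978573815
```

Run:
```python
from h import *
import pickle
d=pickle.load(open('s0.pkl','rb'))[1];print('copper',onz(d['top'],252,143,.072))
print(jw(0,.25,.1))
plan(([.4333,.3319,.1],11.4),(jw(0,.25,.1),3.5))
```

```text
copper [0.77748639 0.12717048 0.072     ]
[np.float64(0.6044378651162858), np.float64(0.14023369960546672), 0.1]
[-0.00e+00 -2.00e-04 -2.72e-01 -0.00e+00  0.00e+00 -0.00e+00]
[ 0.5196  0.8866 -0.272  -0.      0.      0.0438]
```

{"api": "servo_tool", "payload": {"targets": "0 0 0 -0.06 0 0 0;0 0 0 -0.14 0 0 0;0 0 0 -0.22 0 0 0;0 0 0 -0.272 0 0 0;0 0.08 0.14 -0.272 0 0 0.007;0 0.16 0.27 -0.272 0 0 0.013;0 0.24 0.41 -0.272 0 0 0.02;0 0.32 0.55 -0.272 0 0 0.027;0 0.4 0.68 -0.272 0 0 0.034;0 0.47 0.8 -0.272 0 0 0.04;0 0.52 0.887 -0.272 0 0 0.044;0 0.52 0.887 -0.272 0 0 0.044"}}

```text
time: 9.07
tool_pos: [0.6068, 0.1354, 0.0985]
ee_rot: [3.139, -0.0, 0.055]
wrist_force: [-0.5, 0.0, -0.9]
width: 0.0199
```

{"api": "servo_tool", "payload": {"targets": "0 0 0 0 0 0 0;0 0 0 0 0 0 0;0 0 0 0 0 0 0;0 0 0 0 0 0 0"}}

```text
time: 9.4
tool_pos: [0.6034, 0.1413, 0.0995]
ee_rot: [-3.141, 0.0, 0.063]
wrist_force: [0.5, 0.0, -1.8]
width: 0.0197
```

Run:
```python
from h import *
import pickle
go([.52,.887,-.272,0,0,.044])
o=get_obs();s=snap('wrist','pics/w5.png');pickle.dump((o,s),open('w5.pkl','wb'))
snap('scene','pics/s5.png');snap('top','pics/t5.png')
im=cv2.imread('pics/s5.png')[150:270,180:330];cv2.imwrite('pics/s5c.png',cv2.resize(im,None,fx=5,fy=5,interpolation=cv2.INTER_CUBIC))
```

```text
cmd [0.6046 0.1402 0.1   ] [-180.      0.      3.47]
meas 9.4 [0.6034 0.1413 0.0995] [-1.7998e+02  2.0000e-02  3.5800e+00] F [ 0.5   0.04 -1.83] 0.01966347163766151
```

View pics/w5.png

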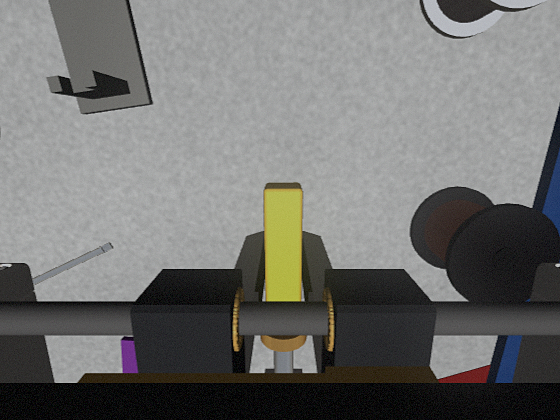

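View pics/s5c.png

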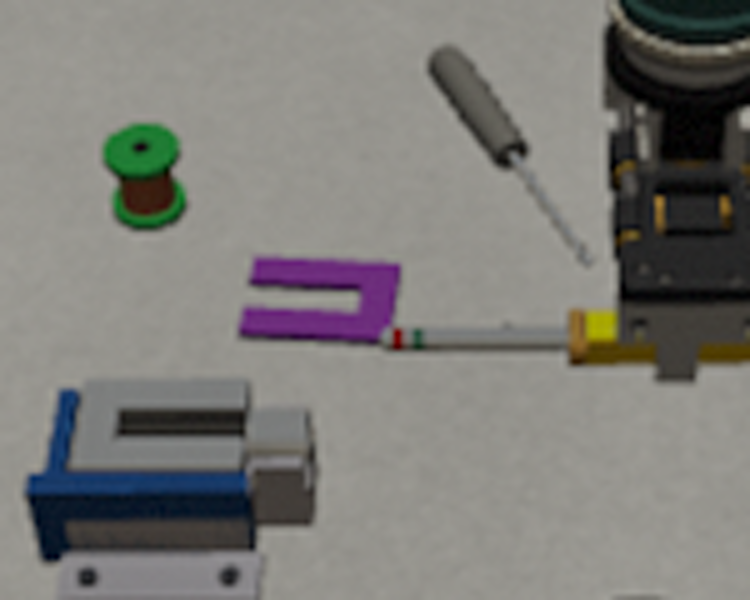

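Run:
```python
import cv2
im=cv2.imread('pics/t5.png')[185:255,240:340];cv2.imwrite('pics/t5c.png',cv2.resize(im,None,fx=8,fy=8,interpolation=cv2.INTER_CUBIC))
im=cv2.imread('pics/s5.png')[200:235,250:325];cv2.imwrite('pics/s5d.png',cv2.resize(im,None,fx=10,fy=10,interpolation=cv2.INTER_CUBIC))
```

```text
(no output)
```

View pics/t5c.png

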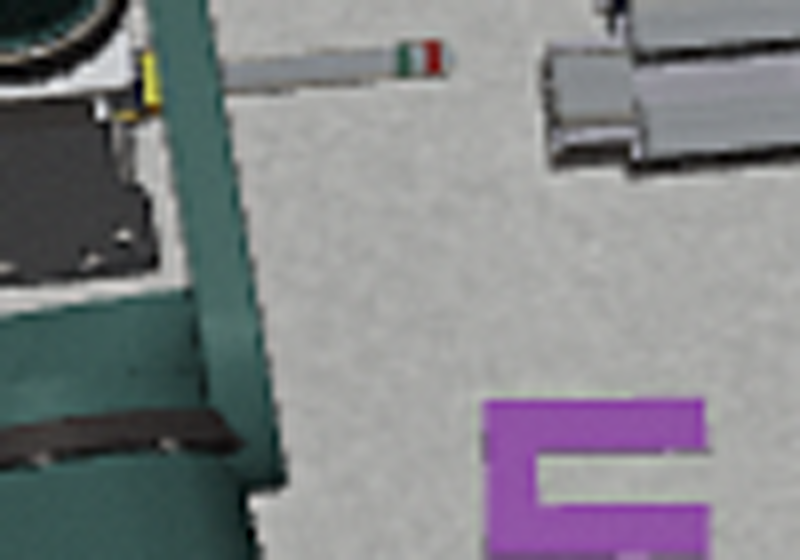

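View pics/s5d.png

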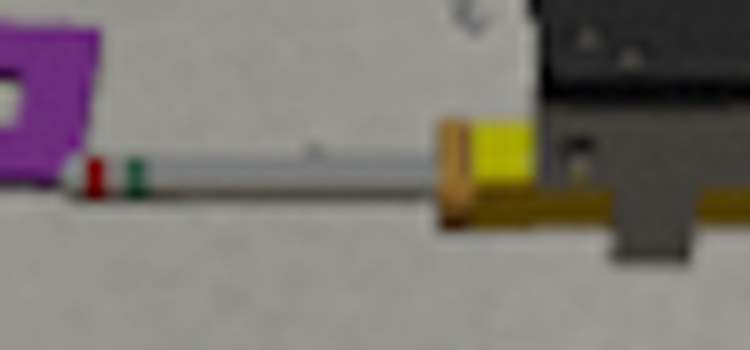

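```bash
cat >> h.py <<'E'
def tri(c1,p1,c2,p2):
    o1,d1=ray(c1,*p1);o2,d2=ray(c2,*p2);k=np.linalg.lstsq(np.c_[d1,-d2],o2-o1,rcond=None)[0]
    a,b=o1+d1*k[0],o2+d2*k[1];return (a+b)/2,np.linalg.norm(a-b)
E
python3 - <<'E'
from h import *
import pickle
d=pickle.load(open('s0.pkl','rb'))[1];t,s=d['top'],d['scene']
T=lambda u,v:(240+(u+.5)/8-.5,185+(v+.5)/8-.5)
S=lambda u,v:(250+(u+.5)/10-.5,200+(v+.5)/10-.5)
print('tip',tri(t,T(452,58),s,S(66,179)))
print('red mid',tri(t,T(433,58),s,S(95,178)))
print('green mid',tri(t,T(403,61),s,S(135,178)))
o=get_obs();print(o['tool_pos'],o['ee_rot'])
p=o['tool_pos'];a=np.radians(3.5);print('predicted tip',p+np.array([np.sin(a)*.14,-np.cos(a)*.14,.0182]))
for z in (.112,.118): print('tip if z',z,onz(s,*S(66,179),z))
# predicted pixel rows
r=lambda k:p+np.array([np.sin(a)*k,-np.cos(a)*k,.0182])
print('pred S tip',(proj(s,r(.14))-[250,200])*10,'collar',(proj(s,r(.05))-[250,200])*10)
E
```

```text
tip (array([0.61164781, 0.00170808, 0.11753416]), np.float64(0.0005625227529417834))
red mid (array([0.61166466, 0.00857751, 0.11827935]), np.float64(0.0003065494081283634))
green mid (array([0.61099121, 0.01866562, 0.11812122]), np.float64(0.0014062659056773832))
[0.60374279 0.14091297 0.09968458] [-3.14146477e+00 -1.81540871e-04  6.21261964e-02]
predicted tip [0.61228958 0.0011741  0.11788458]
tip if z 0.112 [0.60640403 0.00068158 0.112     ]
tip if z 0.118 [0.61209771 0.00148873 0.118     ]
pred S tip [ 60.134774   175.36290261] collar [436.48534127 173.02242013]
```

Run:
```python
from h import *
print(jw(0,.225,.0288)); plan((jw(0,.25,.0293),3.5),(jw(0,.225,.0293),3.5))
```

```text
[np.float64(0.6059640786046573), np.float64(0.11528032964492006), 0.0288]
[-4.000e-04 -4.000e-04  2.828e-01 -0.000e+00  0.000e+00 -2.000e-04]
[-4.000e-04  9.960e-02  2.828e-01 -0.000e+00  0.000e+00 -2.000e-04]
```

{"api": "servo_tool", "payload": {"targets": "0 0 0 0.12 0 0 0;0 0 0 0.22 0 0 0;0 0 0.02 0.27 0 0 0;0 0 0.06 0.283 0 0 0;0 0 0.1 0.283 0 0 0;0 0 0.1 0.283 0 0 0;0 0 0.1 0.283 0 0 0;0 0 0.1 0.283 0 0 0;0 0 0.1 0.283 0 0 0"}}

```text
time: 10.3
tool_pos: [0.6067, 0.1152, 0.0303]
ee_rot: [-3.141, -0.003, 0.06]
wrist_force: [-0.6, 0.0, -2.2]
width: 0.0197
```

Run:
```python
from h import *
go([0,.1,.283,0,0,0])
d=snap('scene','pics/s6.png');t=snap('top','pics/t6.png')
im=cv2.imread('pics/t6.png')[180:230,250:350];cv2.imwrite('pics/t6c.png',cv2.resize(im,None,fx=8,fy=8,interpolation=cv2.INTER_CUBIC))
im=cv2.imread('pics/s6.png')[215:275,180:280];cv2.imwrite('pics/s6c.png',cv2.resize(im,None,fx=8,fy=8,interpolation=cv2.INTER_CUBIC))
o=get_obs();print(o['tool_pos'])
```

```text
cmd [0.6061 0.1152 0.0292] [-180.      0.      3.47]
meas 10.3 [0.6067 0.1152 0.0303] [-1.7997e+02 -1.6000e-01  3.4600e+00] F [-0.62  0.02 -2.16] 0.019684053905071986
[0.60623298 0.11534272 0.02964265]
```

View pics/t6c.png

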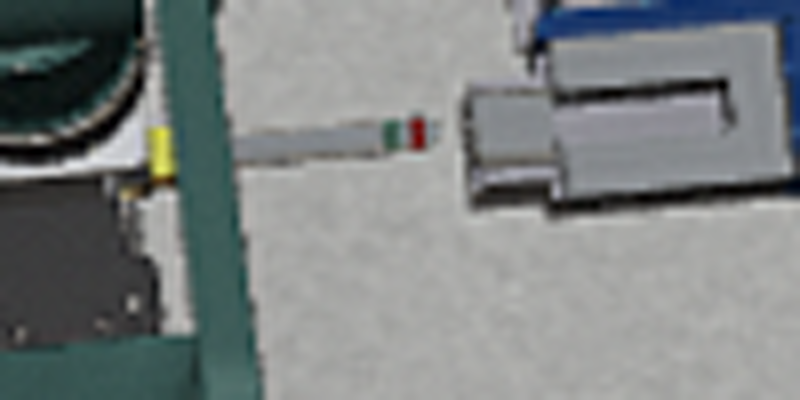

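View pics/s6c.png

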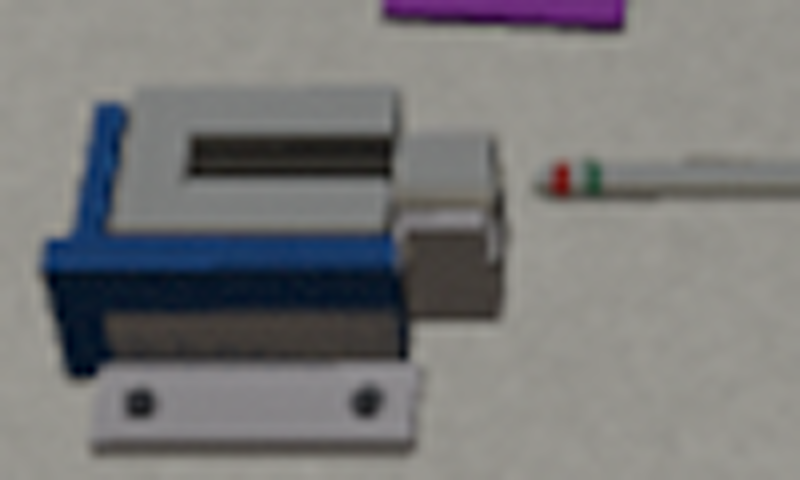

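Run:
```python
from h import *
import pickle
d=pickle.load(open('s0.pkl','rb'))[1]
for n,x0,y0 in(('top',250,180),('scene',180,215)):
  for yy in(.074,.050):
    P=np.array([(proj(d[n],np.array(jw(.015*np.cos(a),yy,.047+.015*np.sin(a))))-[x0,y0]+.5)*8-.5 for a in np.linspace(0,6.28,60)])
    c=(proj(d[n],np.array(jw(0,yy,.047)))-[x0,y0]+.5)*8-.5
    print(n,yy,'cols',P[:,0].min().round(),P[:,0].max().round(),'rows',P[:,1].min().round(),P[:,1].max().round(),'axis',c.round())
  p=get_obs()['tool_pos'];print('tip pred',((proj(d[n],p+np.array([np.sin(.0605)*.14,-np.cos(.0605)*.14,.0182]))-[x0,y0]+.5)*8-.5).round())
  print('stop corner',((proj(d[n],np.array(jw(.03,.045,.057)))-[x0,y0]+.5)*8-.5).round())
```

```text
top 0.074 cols 462.0 471.0 rows 90.0 170.0 axis [467. 130.]
top 0.05 cols 525.0 536.0 rows 85.0 165.0 axis [530. 125.]
tip pred [437. 132.]
stop corner [537.  39.]
scene 0.074 cols 500.0 508.0 rows 134.0 230.0 axis [504. 182.]
scene 0.05 cols 422.0 433.0 rows 135.0 231.0 axis [428. 183.]
tip pred [539. 181.]
stop corner [402. 236.]
```

{"api": "servo_tool", "payload": {"targets": "0 0 0.03 0.003 0 0 0;0 0 0.06 0.003 0 0 0;0 0 0.08 0.003 0 0 0;0 0 0.1 0.003 0 0 0;0 0 0.12 0.003 0 0 0;0 0 0.12 0.003 0 0 0"}}

```text
time: 10.9
tool_pos: [0.6077, 0.0838, 0.0279]
ee_rot: [3.141, 0.0, 0.059]
wrist_force: [-0.1, 0.0, -2.0]
width: 0.0192
```

Run:
```python
from h import *
go([0,.12,.003,0,0,0])
plan((jw(0,.13,.0288),3.5),(jw(0,.124,.0288),3.5))
```

```text
cmd [0.6079 0.0853 0.0285] [-180.      0.      3.47]
meas 10.9 [0.6077 0.0838 0.0279] [179.98   0.     3.4 ] F [-0.09  0.02 -1.98] 0.019245507474084954
[-2.000e-04  2.596e-01 -1.200e-03 -0.000e+00  0.000e+00 -2.000e-04]
[-2.000e-04  2.836e-01 -1.200e-03 -0.000e+00  0.000e+00 -2.000e-04]
```

{"api": "servo_tool", "payload": {"targets": "0 0 0.03 -0.001 0 0 0;0 0 0.06 -0.001 0 0 0;0 0 0.09 -0.001 0 0 0;0 0 0.12 -0.001 0 0 0;0 0 0.15 -0.001 0 0 0;0 0 0.18 -0.001 0 0 0;0 0 0.21 -0.001 0 0 0;0 0 0.235 -0.001 0 0 0;0 0 0.255 -0.001 0 0 0;0 0 0.265 -0.001 0 0 0;0 0 0.265 -0.001 0 0 0"}}

```text
time: 11.82
tool_pos: [0.6116, 0.0183, 0.0282]
ee_rot: [-3.142, -0.0, 0.06]
wrist_force: [0.3, 0.1, -1.8]
width: 0.0201
```

Run:
```python
from h import *
go([0,.265,-.001,0,0,0])
plan((jw(0,.124,.0288),3.5))
```

```text
cmd [0.6119 0.0191 0.0287] [-180.      0.      3.47]
meas 11.8167 [0.6116 0.0183 0.0282] [-180.     -0.      3.43] F [ 0.31  0.11 -1.84] 0.020110537113253987
[-0.0002  0.0186 -0.0002 -0.      0.     -0.0002]
```

Almost home. I'll press gently until contact.

{"api": "servo_tool", "payload": {"targets": "0 0 0.006 0 0 0 0;0 0 0.012 0 0 0 0;0 0 0.018 0 0 0 0;0 0 0.022 0 0 0 0;0 0 0.022 0 0 0 0;0 0 0.022 0 0 0 0"}}

```text
time: 12.32
tool_pos: [0.6119, 0.0136, 0.0282]
ee_rot: [-3.141, -0.0, 0.061]
wrist_force: [-0.2, 0.9, -1.3]
width: 0.0198
```

Run:
```python
from h import *
go([0,.022,0,0,0,0])
```

```text
cmd [0.6122 0.0136 0.0287] [-180.      0.      3.47]
meas 12.3167 [0.6119 0.0136 0.0282] [-179.99   -0.      3.48] F [-0.18  0.85 -1.27] 0.019812046739390268
```

{"api": "servo_tool", "payload": {"targets": "0 0 0.004 0 0 0 0;0 0 0.008 0 0 0 0;0 0 0.012 0 0 0 0;0 0 0.012 0 0 0 0;0 0 0.012 0 0 0 0"}}

```text
time: 12.73
tool_pos: [0.6119, 0.0132, 0.0283]
ee_rot: [-3.137, -0.0, 0.061]
wrist_force: [0.1, 7.8, 0.2]
width: 0.02
```

Run:
```python
from h import *
go([0,.012,0,0,0,0])
```

```text
cmd [0.6124 0.0106 0.0287] [-180.      0.      3.47]
meas 12.7333 [0.6119 0.0132 0.0283] [-1.7972e+02 -1.0000e-02  3.5200e+00] F [0.06 7.83 0.17] 0.020021188606305005
```

Run:
```python
from h import *
snap('scene','pics/s7.png');snap('top','pics/t7.png')
a=cv2.resize(cv2.imread('pics/s7.png')[205:275,180:280],None,fx=7,fy=7,interpolation=cv2.INTER_CUBIC)
cv2.imwrite('pics/s7c.png',a)
im=cv2.imread('pics/t7.png')[170:220,270:360];cv2.imwrite('pics/t7c.png',cv2.resize(im,None,fx=8,fy=8,interpolation=cv2.INTER_CUBIC))
print(get_obs()['wrist_force'])
```

```text
[-0.05536571  6.12936782 -0.29507522]
```

View pics/s7c.png

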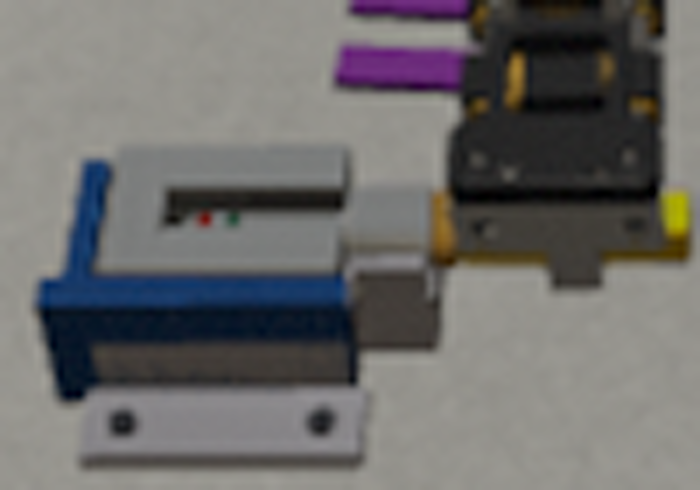

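View pics/t7c.png

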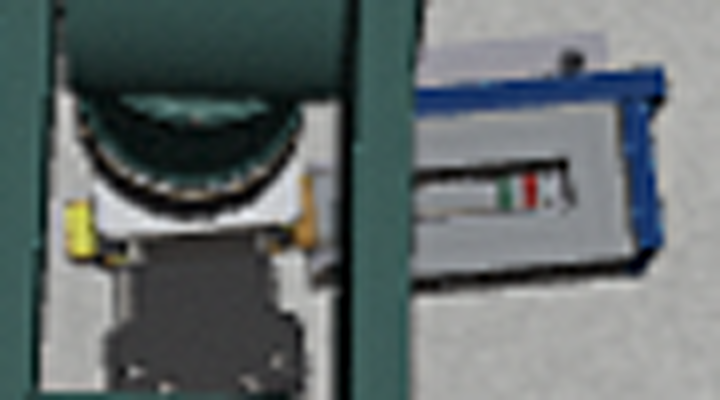

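The collar is against the mouth, the tip bands show near the slot's end, and the stack is still flush. I'll draw the rod straight out.

{"api": "servo_tool", "payload": {"targets": "0 0 -0.012 0 0 0 0;0 0 -0.04 0 0 0 0;0 0 -0.08 0 0 0 0;0 0 -0.12 0 0 0 0;0 0 -0.17 0 0 0 0;0 0 -0.22 0 0 0 0;0 0 -0.27 0 0 0 0;0 0 -0.32 0 0 0 0;0 0 -0.38 0 0 0 0;0 0 -0.44 0 0 0 0;0 0 -0.5 0 0 0 0;0 0 -0.54 0 0 0 0"}}

```text
time: 13.83
tool_pos: [0.6036, 0.1476, 0.0283]
ee_rot: [-3.141, -0.0, 0.062]
wrist_force: [0.3, -0.5, -1.6]
width: 0.0198
```

{"api": "servo_tool", "payload": {"targets": "0 0 -0.02 0 0 0 0;0 0 -0.02 0 0 0 0;0 0 -0.02 0 0 0 0"}}

```text
time: 14.08
tool_pos: [0.6036, 0.1503, 0.0282]
ee_rot: [3.141, 0.0, 0.061]
wrist_force: [-0.1, 0.6, -2.1]
width: 0.0194
```

Run:
```python
from h import *
import pickle
go([0,-.56,0,0,0,0])
o=get_obs();s=snap('wrist','pics/w8.png')
snap('scene','pics/s8.png');snap('top','pics/t8.png')
cv2.imwrite('pics/s8c.png',cv2.resize(cv2.imread('pics/s8.png')[190:275,180:300],None,fx=6,fy=6,interpolation=cv2.INTER_CUBIC))
# reader target: tip at
a=np.radians(-91.5);u=np.array([np.cos(a),np.sin(a)]);tip=np.array([.528,-.3205]);tcp=tip-u*.1395;print('tcp target',tcp)
Z=.12-.0185+.0005
plan(([o['tool_pos'][0],o['tool_pos'][1],.17],3.5),([tcp[0],tcp[1]+.06,.17],-1.5),([*tcp,Z],-1.5))
```

```text
cmd [0.6039 0.1504 0.0287] [-180.      0.      3.47]
meas 14.0833 [0.6036 0.1503 0.0282] [179.97   0.     3.5 ] F [-0.11  0.59 -2.11] 0.01941022297515031
tcp target [ 0.53165168 -0.1810478 ]
[-1.30e-03  4.00e-04 -5.65e-01 -0.00e+00  0.00e+00 -2.00e-04]
[-0.3543  1.0662 -0.565  -0.      0.      0.0276]
[-0.3689  1.3058 -0.293  -0.      0.      0.0276]
```

View pics/s8c.png

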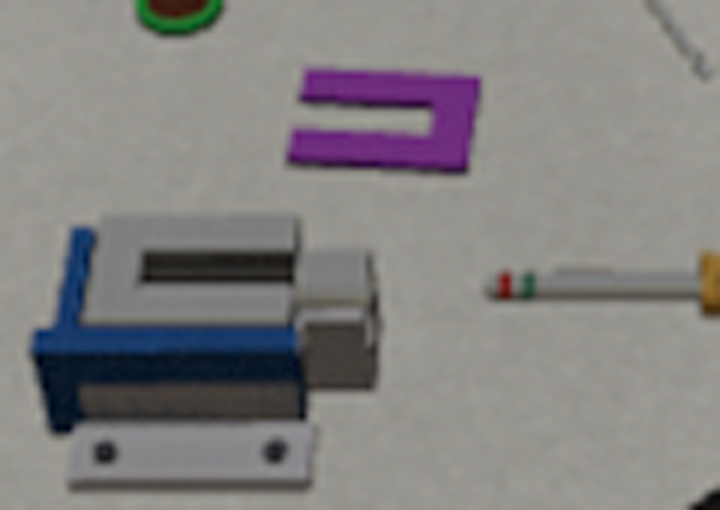

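{"api": "servo_tool", "payload": {"targets": "0 0 0 -0.15 0 0 0;0 0 0 -0.3 0 0 0;0 0 0 -0.45 0 0 0;0 0 0 -0.565 0 0 0;0 -0.04 0.12 -0.565 0 0 0.003;0 -0.09 0.26 -0.565 0 0 0.007;0 -0.14 0.4 -0.565 0 0 0.01;0 -0.19 0.54 -0.565 0 0 0.014;0 -0.24 0.68 -0.565 0 0 0.018;0 -0.28 0.82 -0.565 0 0 0.022;0 -0.32 0.93 -0.565 0 0 0.0276;0 -0.35 1 -0.565 0 0 0.0276"}}

```text
time: 15.23
tool_pos: [0.5302, -0.1083, 0.1696]
ee_rot: [3.14, -0.0, -0.031]
wrist_force: [0.2, 0.5, -0.8]
width: 0.0199
```

Run:
```python
from h import *
go([-.35,1,-.565,0,0,.0276])
plan(([.5315,-.140,.102],-1.5),([.5315,-.181,.102],-1.5))
```

```text
cmd [ 0.5317 -0.1045  0.17  ] [-180.     0.    -1.5]
meas 15.2333 [ 0.5302 -0.1083  0.1696] [179.92  -0.    -1.76] F [ 0.19  0.51 -0.83] 0.019873385973532578
[ 0.0028  0.1422  0.272  -0.      0.      0.    ]
[ 0.0071  0.3061  0.272  -0.      0.      0.    ]
```

{"api": "servo_tool", "payload": {"targets": "0 0.003 0.05 0.12 0 0 0;0 0.003 0.1 0.22 0 0 0;0 0.003 0.142 0.272 0 0 0;0 0.003 0.142 0.272 0 0 0;0 0.003 0.142 0.272 0 0 0;0 0.003 0.142 0.272 0 0 0"}}

```text
time: 15.73
tool_pos: [0.5319, -0.1402, 0.1028]
ee_rot: [3.141, -0.002, -0.027]
wrist_force: [-0.0, 0.7, -0.6]
width: 0.0193
```

Run:
```python
from h import *
go([.003,.142,.272,0,0,0])
snap('scene','pics/s9.png');snap('top','pics/t9.png')
cv2.imwrite('pics/s9c.png',cv2.resize(cv2.imread('pics/s9.png')[150:250,80:210],None,fx=6,fy=6,interpolation=cv2.INTER_CUBIC))
cv2.imwrite('pics/t9c.png',cv2.resize(cv2.imread('pics/t9.png')[180:250,350:460],None,fx=7,fy=7,interpolation=cv2.INTER_CUBIC))
```

```text
cmd [ 0.5316 -0.14    0.102 ] [-180.     0.    -1.5]
meas 15.7333 [ 0.5319 -0.1402  0.1028] [ 1.7999e+02 -1.2000e-01 -1.5200e+00] F [-0.04  0.72 -0.64] 0.01932104086790192
```

View pics/s9c.png

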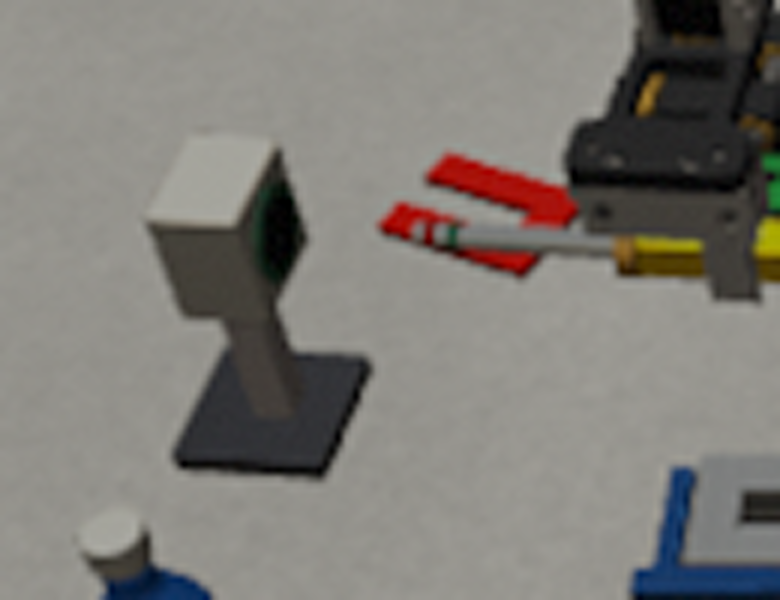

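View pics/t9c.png

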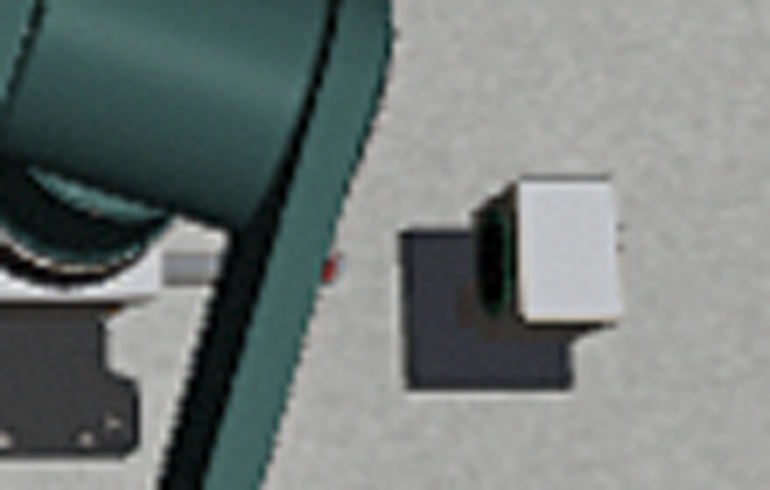

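Run:
```python
from h import *
import pickle
d=pickle.load(open('s0.pkl','rb'))[1];t,s=d['top'],d['scene']
T=lambda u,v:(350+(u+.5)/7-.5,180+(v+.5)/7-.5)
S=lambda u,v:(80+(u+.5)/6-.5,150+(v+.5)/6-.5)
print('window',tri(t,T(495,261),s,S(279,232)))
print('tip',tri(t,T(342,268),s,S(413,231)))
p=get_obs()['tool_pos'];a=np.radians(-91.5);print(p,'pred tip',p+np.array([np.cos(a)*.1395,np.sin(a)*.1395,.0182]))
# window half-diam direction from reader edges: top vertical edges of head
for A,B in(((518,182),(526,322)),((610,182),(620,318))):
    e=onz(t,*T(*A),.15)-onz(t,*T(*B),.15);print(np.degrees(np.arctan2(e[1],e[0])))
for A,B in(((237,225),(278,148)),((150,222),(200,137))):
    e=onz(s,*S(*B),.15)-onz(s,*S(*A),.15);print('sc',np.degrees(np.arctan2(e[1],e[0])))
for A,B in(((150,222),(237,225)),((200,137),(278,148))):
    e=onz(s,*S(*B),.15)-onz(s,*S(*A),.15);print('scN',np.degrees(np.arctan2(e[1],e[0])))
# base edges
for A,B in(((400,232),(407,388)),):
    e=onz(t,*T(*A),.01)-onz(t,*T(*B),.01);print('base',np.degrees(np.arctan2(e[1],e[0])))
```

```text
window (array([ 0.52851483, -0.34048826,  0.11987571]), np.float64(0.0007033814447133355))
tip (array([ 0.52751054, -0.28067304,  0.1220931 ]), np.float64(0.002409072645673834))
[ 0.5323793  -0.13997461  0.10345441] pred tip [ 0.52872761 -0.27942681  0.12165441]
-1.9343054380859919
-1.3361656937068849
sc 177.088230565482
sc 176.25562045641928
scN 90.07697059586087
scN 81.42722851537839
base -2.2061766534986846
```

Run:
```python
from h import *
plan(([.5343,-.181,.1012],-2.2))
```

```text
[ 0.0153  0.1638  0.0032 -0.      0.      0.0039]
```

{"api": "servo_tool", "payload": {"targets": "0 0.0153 0.04 0.003 0 0 0.0039;0 0.0153 0.08 0.003 0 0 0.0039;0 0.0153 0.11 0.003 0 0 0.0039;0 0.0153 0.14 0.003 0 0 0.0039;0 0.0153 0.155 0.003 0 0 0.0039;0 0.0153 0.163 0.003 0 0 0.0039;0 0.0153 0.163 0.003 0 0 0.0039;0 0.0153 0.163 0.003 0 0 0.0039;0 0.0153 0.163 0.003 0 0 0.0039;0 0.0153 0.163 0.003 0 0 0.0039"}}

```text
time: 16.67
tool_pos: [0.534, -0.1806, 0.1007]
ee_rot: [-3.141, 0.0, -0.038]
wrist_force: [0.4, -0.9, -1.5]
width: 0.0199
```

Run:
```python
from h import *
go([.0153,.163,.003,0,0,.0039])
snap('scene','pics/s10.png');snap('top','pics/t10.png');snap('wrist','pics/w10.png')
cv2.imwrite('pics/s10c.png',cv2.resize(cv2.imread('pics/s10.png')[150:275,80:250],None,fx=4.5,fy=4.5,interpolation=cv2.INTER_CUBIC))
cv2.imwrite('pics/t10c.png',cv2.resize(cv2.imread('pics/t10.png')[150:250,300:450],None,fx=5,fy=5,interpolation=cv2.INTER_CUBIC))
```

```text
cmd [ 0.5343 -0.1808  0.1012] [-180.     0.    -2.2]
meas 16.6667 [ 0.534  -0.1806  0.1007] [-179.99    0.     -2.18] F [ 0.41 -0.89 -1.5 ] 0.019915681608527868
```

View pics/s10c.png

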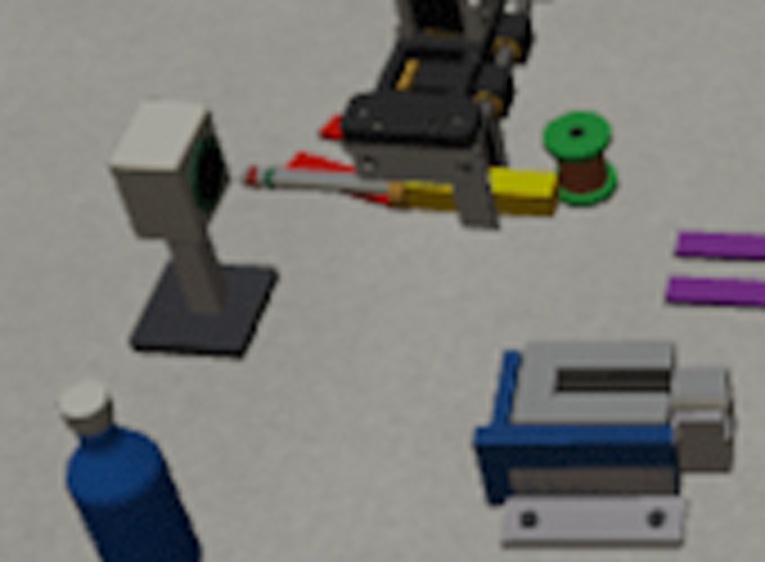

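View pics/t10c.png

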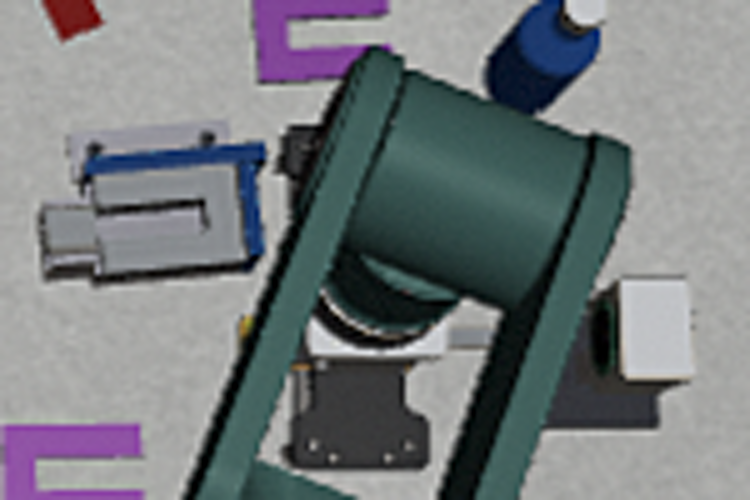

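View pics/s10.png

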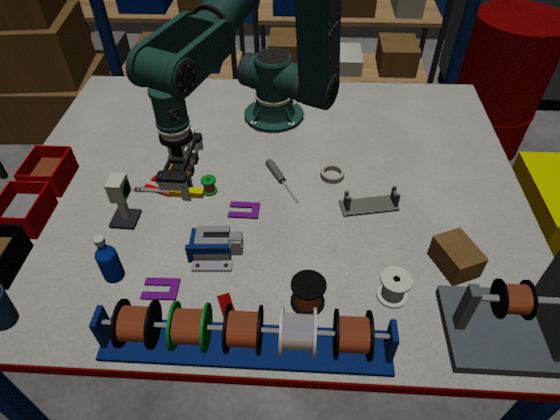

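Run:
```python
from h import *
import pickle
d=pickle.load(open('s0.pkl','rb'))[1];s=d['scene']
o,r=ray(s,80+244/4.5-.5,150+177.5/4.5-.5);print('tip on x=.529',o+r*(.529-o[0])/r[0])
ob=get_obs();print(ob['tool_pos'],ob['qvel'].round(3),ob['width'])
```

```text
tip on x=.529 [ 0.529      -0.32037815  0.11879847]
[ 0.53403199 -0.18068042  0.10074169] [-0.001  0.001  0.    -0.002 -0.001 -0.001] 0.019547181327395947
```

The tip measures (0.529, -0.320, 0.119) against the spot at (0.529, -0.3205, 0.120). The arm is still and nothing is touching, so I'll hand the job in.

```bash
python3 -c "
from bench import robot
print(robot.close_job())"
```

```text
the job is handed in; nothing more can be done
None
```

I carried out every step and handed the job in at about 17 s of the 69 s allowed. No verdict was reported.

- **Plates:** I pushed the stack home with both fingers until it stopped firmly at 17 N. The wrist picture then showed the top plate's edge on the fence and straight slot walls. Later scene and top views showed the stack still flush.
- **Rod in the tube:** I slid the rod in until it stopped at about 8 N. Pictures showed the brass collar on the tube's mouth and the tip bands near the slot's end. The stop came about 1 mm past my calculated position, which is within the measuring error. I then drew the rod straight out.
- **At the reader:** The tip measured (0.529, -0.320, 0.119) against the spot at (0.529, -0.3205, 0.120). That check took the tip's x as given from the arm pose, because the arm hid the tip from the top camera.
- **Angle and stillness:** The rod was level, the arm still and the grip 20 mm wide on the handle. The rod's angle to the window is only known to about 2°, because the reader's edges gave readings a few degrees apart.
- **Other things on the bench:** In the last scene picture they looked unmoved, and no check failed.

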